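# Load the fixings tote and lift it level

## Robot

A 6-joint arm with a two-finger parallel gripper is mounted at the origin on the work surface. World frame = base frame: x ahead of the robot, y to its left, z up, the work surface at z = 0. Lengths are in m, angles in rad, forces in N, time in s.
With the tool pointing down it reaches from about 0.325 to 1 m from the base axis. Payload 5.1 kg.
Tool frame: the origin (TCP) lies at the very end of the fingers, on their centre line; the grasp point (between the pads) lies 19 mm behind it; z points along the fingers, y is the direction in which the jaws open and shut (so a half turn about z gives the same grasp; the last joint's range is limited). The gripper opens to 85 mm and grips with 20 to 120 N. Pads are 22 mm wide; open, the fingers measure 114 mm over their backs; the gripper's body (76 mm by 85 mm) begins 54 mm behind the grasp point. The pads swing forward as they close: fully open they stand 13 mm farther back than shut.
Start: joints at [1.164, 0.124, 1.65, -0, 1.367, -0.083], TCP at [0.207, 0.616, 0.21] pointing down, gripper open.
Joint ranges: [-2.61, 2.61], [-1.02, 2.33], [0.03, 2.71], [-1.35, 4.49], [0.32, 2.68], [-2.91, 2.91]. Speed limits (rad/s): [2.57, 2.57, 3.14, 3.14, 3.14, 3.14].

## Interface

Orientations are given as [roll, pitch, yaw] about the fixed x, y, z axes, in that order (R = Rz(yaw) Ry(pitch) Rx(roll)).
In Python, from plant import robot gives the robot as it stands.
- The arm moves only by the tool move_arm, never from a script. Its argument "plan" is text: rows parted by semicolons, each of 7 numbers parted by spaces: the shift along the tool's x, y, z in mm, then the turn, a rotation vector about the tool's x, y, z in degrees, then the closure, from 0 (fully open) to 1 (shut). A call has exactly 10 rows; each row shifts and turns the commanded pose from where the row before left it, along the tool's axes as they then stand; what a row does not reach is not made up. A row lasts 1/10 s, in which the tool goes at most 50 mm and 8.59 degrees, less where a joint would pass 70% of its speed; a pose out of reach is approached as far as the arm can. A call with a gripper value outside its range is refused whole. The fingers move at their own pace and stop on an object; "force" is the grip in N (left out, the last holds). Time passes only in rows, so rows that do not move let the fingers close, or fill a call up. It gives the time, the measured TCP pose, the force and the opening at its end, in the units of the state.
- robot.get_obs(): the state, without advancing time (a new reading comes with each control period).
- robot.snapshot(name): name is "side" or "top" or "wrist"; returns a dict with "frame" (480x640x3 uint8, red, green, blue), "K" (3x3 intrinsics, pixels), "R" (3x3) and "t" (3): a world point X has camera coordinates R X + t; the wrist camera has in their place "hand_eye" (4x4, takes a point from camera to tool coordinates, whose origin is the TCP and whose axes are the flange's). Camera axes: x right, y down, z forward; pixel columns grow to the right and rows downward; lengths in m; the calibration is good to about 2 mm. A picture is of the moment at which its call begins: read the wrist's pose just before it. There is no depth.
- robot.job_done(): hands the job in, once; it reports no verdict.
The state is a dict: "t": time; "q": joint angles; "qvel": joint speeds; "joint_torque": joint torques, N m; "ee_pos": TCP position; "orientation": TCP orientation; "force": force on the tool from outside, world axes, zero at the start; "torque": the same for the moment, N m; "finger_gap": finger opening in m.
Only numpy, scipy, OpenCV 4.12 (cv2) and the standard library are available. Lean on these libraries where they do the work, as an engineer would, in place of code of your own. Each camera call takes 0.05 s, during which the arm holds its last target.

## Task

Tip all five nuts out of the steel tumbler into the empty bay of the plywood tote and stand the tumbler back upright on the bench. Then take the tote by its handle and lift it about 10 cm clear of the bench, level and with everything still in its bay, and finish while holding it still there. Leave the other things on the bench where they are.

Things in the scene. Friction and masses are not known exactly. Their poses are not given: they have to be found in the camera images.
- tumbler: Slightly tapered smooth steel tumbler, open, 85 mm high, outer diameter 58 mm at the foot, 66 at the rim, 63 at 57 mm up, wall 3 mm, 0.13 kg, no handle. It stands on the bench and holds the five nuts. Origin at the centre of its underside, z up to the mouth. The nuts slide out when it is tipped 105 to 110 degrees from upright, some before.
- nut0: Dark steel hexagon nut, 19 mm across flats, 10.8 mm thick, 17 g, one of five alike that start in the tumbler. Origin at the centre of one flat face, z along its bore.
- nut1: Dark steel hexagon nut, 19 mm across flats, 10.8 mm thick, 17 g, one of five alike that start in the tumbler. Origin at the centre of one flat face, z along its bore.
- nut2: Dark steel hexagon nut, 19 mm across flats, 10.8 mm thick, 17 g, one of five alike that start in the tumbler. Origin at the centre of one flat face, z along its bore.
- nut3: Dark steel hexagon nut, 19 mm across flats, 10.8 mm thick, 17 g, one of five alike that start in the tumbler. Origin at the centre of one flat face, z along its bore.
- nut4: Dark steel hexagon nut, 19 mm across flats, 10.8 mm thick, 17 g, one of five alike that start in the tumbler. Origin at the centre of one flat face, z along its bore.
- tote: Loose open plywood carrying box, 190 mm (x) by 250 (y), rim 50 mm high, floor and walls 6; 0.4 kg, 0.63 with stone and gouge. Origin: centre of underside, z up. A 14 mm board stands along its y axis and rises to the handle. -x side: one long bay with a gouge. +x side (faces away from the robot within 20 degrees): the empty bay, and a short bay (y below -33 mm) with a stone.
- tote_handle (a point): Middle of the tote's handle rail: a flat-sided bar 14 mm thick (tote x), 110 mm long (tote y), 28 mm high; its top is 115 mm above the tote's underside, this point 101 mm. Under it is a hand hole 28 mm high. The loaded tote balances within 10 mm of this point along the rail.
- tote_bay (a point): Centre of the floor of the tote's empty bay, for the nuts: tote x = 48 mm, y = 46 mm, 6 mm above the tote's underside. Inside, the bay runs over tote x 7 to 89 mm, y -27 to 119 mm; a 40 mm high divider parts it from the stone's bay, walls 50 mm high on the outside.
- stone: Grey sharpening stone 40 x 70 x 20 mm, 0.12 kg, loose in the tote's short bay; stays there. Origin at the centre of its underside.
- gouge: Carving gouge 205 mm long with a wooden handle 25 mm thick, 0.11 kg, loose in the tote's long bay; stays there. Origin under the middle of its length, where handle meets blade.
- mallet: Turned wooden carver's mallet standing head down, 92 mm across, 240 mm high. Bystander, origin at the centre of its underside. (Not listed, fixed: a 280 mm high clamped carving blank at the right edge of the bench, beyond y = -0.52 m, and a 205 mm high gouge rack at the left edge, beyond y = 0.59 m.)
- loose_gouge: Second carving gouge, 245 mm long, 25 mm thick, lying beyond the tote. Bystander, origin under the joint of handle and blade, x towards the cutting edge.
- glue: White glue bottle with a red cap, 60 mm across, 150 mm high, standing. Bystander, origin at the centre of its underside.
- sander: Cork sanding block 100 x 67 x 32 mm lying at the right. Bystander, origin at the centre of its underside.
Not all that is in view belongs to the job. Several things have the shape of the tumbler; the one meant has the colours described above.

How it is judged:
By the outcome, as a careful person would: the job done as asked, in the order asked, and still so for the second after the job is handed in, while the arm keeps its last pose, push and grip.
It also fails if it takes over 72 s, if anything falls off the work surface, if the arm or the gripper's body presses on something with over 40 N, if the wrist force passes 120 N, or if a joint passes its speed limit or range.

## Working session

There is one attempt and no reset: what is moved stays moved. The work goes in short steps, Python scripts to look and compute and a tool call to move; the robot and the scene stay as the last step left them, time stands still between calls to the robot, and variables do not carry over. Pictures are saved under pics/ and viewed, and the job is handed in when it is done.

Besides the shell and the picture viewer there is one more tool, called after "Emit:" as name(argument=value, ...) on one line, values as JSON. move_arm: Moves the arm, as the interface text tells. Its arguments: {"type":"object","properties":{"plan":{"type":"string"},"force":{"type":"number"}},"required":["plan"]}

```bash
mkdir -p pics; ls; python3 - <<'E'
from plant import robot
import cv2
o=robot.get_obs();print(o)
for n in ("side","top","wrist"):
    s=robot.snapshot(n);cv2.imwrite(f"pics/{n}0.png",s["frame"][:,:,::-1])
    print(n,{k:v.round(4).tolist() for k,v in s.items() if k!="frame"})
E
```

```text
pics
{'t': 0.0, 'q': array([ 1.16439796e+00,  1.24477282e-01,  1.65164270e+00,  1.09489360e-05,
        1.36750618e+00, -8.26016313e-02]), 'qvel': array([-1.49025938e-04, -2.03481895e-03,  9.18541947e-04,  1.08671061e-03,
        1.37092063e-03,  7.94503307e-05]), 'joint_torque': array([-1.20824414e-03, -4.23612714e+01, -3.65448081e+01, -1.49400289e-04,
        7.05203041e-03, -2.19692041e-06]), 'ee_pos': array([0.20658012, 0.61562164, 0.20858957]), 'orientation': array([-3.13956697e+00, -1.78462159e-04,  2.81779351e+00]), 'force': array([ 0.3285862 ,  0.74388508, -0.53913149]), 'torque': array([-0.06297533, -0.01194339, -0.00518368]), 'finger_gap': 0.08561974587511767}
side {'K': [[507.8379, 0.0, 311.9007], [0.0, 507.8379, 247.3235], [0.0, 0.0, 1.0]], 'R': [[0.9409, -0.3386, 0.0134], [-0.2139, -0.6241, -0.7515], [0.2628, 0.7042, -0.6596]], 't': [-0.5284, 0.1853, 1.1651]}
top {'K': [[505.9304, 0.0, 324.2517], [0.0, 505.9304, 241.666], [0.0, 0.0, 1.0]], 'R': [[-0.0068, -1.0, -0.0034], [-0.9919, 0.0072, -0.1268], [0.1268, 0.0025, -0.9919]], 't': [0.0174, 0.5946, 1.29]}
wrist {'K': [[386.6291, 0.0, 316.66], [0.0, 386.6291, 243.2323], [0.0, 0.0, 1.0]], 'hand_eye': [[-0.0005, -0.9513, -0.3082, 0.0813], [1.0, -0.0005, -0.0002, 0.0008], [0.0, -0.3082, 0.9513, -0.1642], [0.0, 0.0, 0.0, 1.0]]}
```

View pics/side0.png

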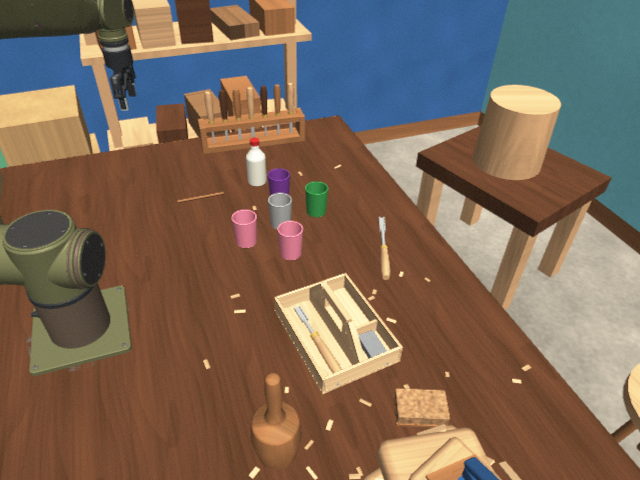

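View pics/top0.png

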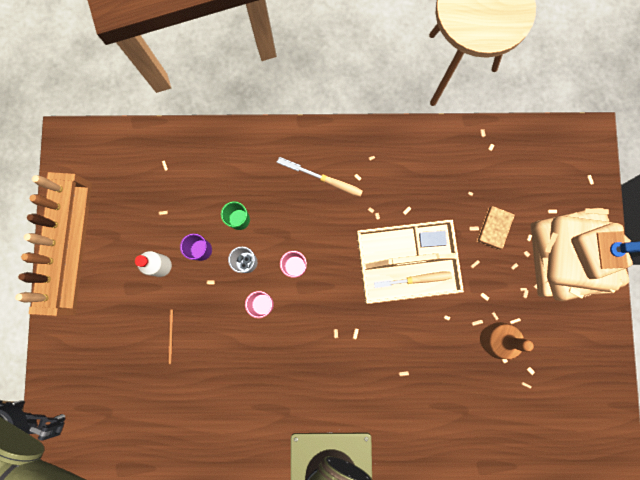

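View pics/wrist0.png

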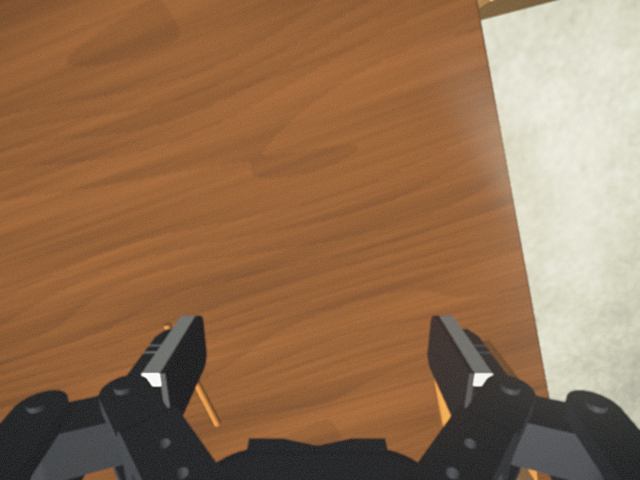

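The steel tumbler with the nuts is at top (242,260) and side (280,211). It sits among purple, green and two pink cups. The tote is around top (410,262). Next I'll measure the tumbler, its neighbours and the tote.

```bash
cat > h.py <<'E'
import numpy as np, cv2
from plant import robot
def ray(s,uv,z):
    K,R,t=s["K"],s["R"],s["t"]
    d=R.T@np.linalg.solve(K,np.array([uv[0],uv[1],1.])); c=-R.T@t
    return c+d*(z-c[2])/d[2]
def proj(s,X):
    p=s["K"]@(s["R"]@np.asarray(X)+s["t"]); return p[:2]/p[2]
def hsv(s): return cv2.cvtColor(s["frame"],cv2.COLOR_RGB2HSV)
E
python3 - <<'E'
from h import *
s=robot.snapshot("top"); d=robot.snapshot("side")
np.savez("top.npz",**s);np.savez("side.npz",**d)
f=s["frame"][:,:,::-1]
a=cv2.resize(f[190:340,120:320],None,fx=4,fy=4,interpolation=cv2.INTER_CUBIC);cv2.imwrite("pics/ta.png",a)
a=cv2.resize(f[205:315,345:475],None,fx=5,fy=5,interpolation=cv2.INTER_CUBIC);cv2.imwrite("pics/tb.png",a)
f=d["frame"][:,:,::-1]
a=cv2.resize(f[130:280,210:350],None,fx=4,fy=4,interpolation=cv2.INTER_CUBIC);cv2.imwrite("pics/sa.png",a)
a=cv2.resize(f[265:395,265:410],None,fx=4.5,fy=4.5,interpolation=cv2.INTER_CUBIC);cv2.imwrite("pics/sb.png",a)
E
```

```text
(no output)
```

View pics/ta.png

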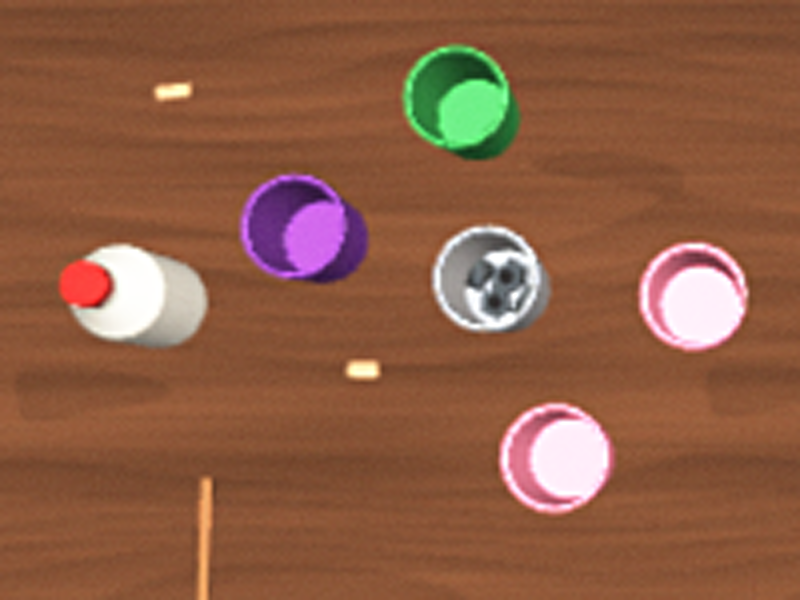

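View pics/tb.png

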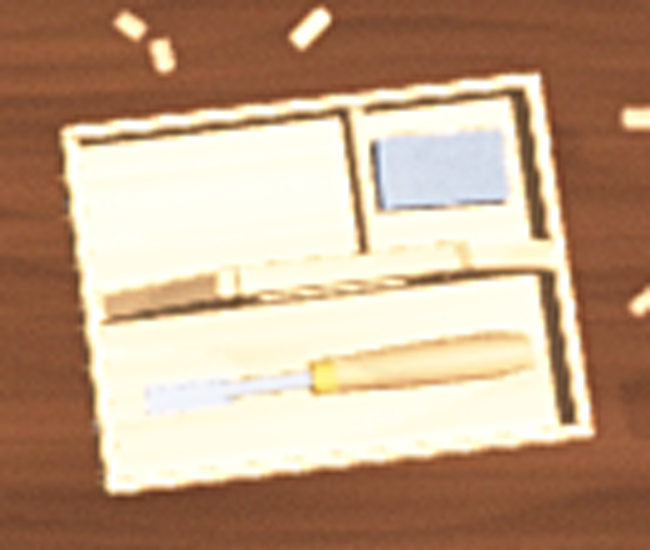

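View pics/sa.png

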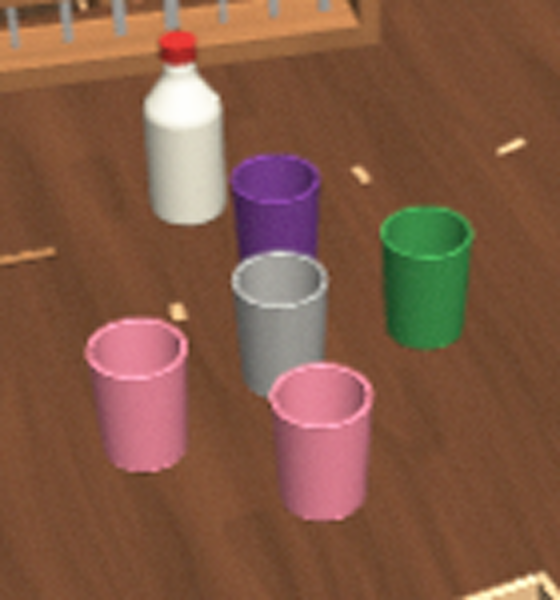

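View pics/sb.png

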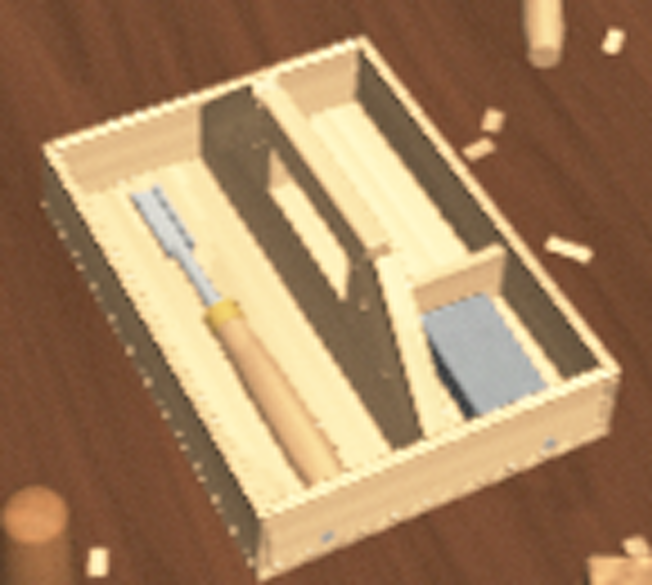

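```bash
python3 - <<'E'
from h import *
s=np.load("top.npz");d=np.load("side.npz")
for n,p in dict(steel=(486,279),green=(457,98),purple=(294,227),pinkR=(693,296),pinkL=(556,458)).items():
    print(n,ray(s,(119.6+p[0]/4,189.6+p[1]/4),.085).round(4))
for n,p in dict(steel=(280,279),green=(427,232),purple=(276,180),pinkR=(322,395),pinkL=(137,348)).items():
    print("side",n,ray(d,(209.6+p[0]/4,129.6+p[1]/4),.085).round(4))
T=[ray(s,(344.6+x/5,204.6+y/5),.05) for x,y in ((63,127),(541,74),(594,435),(107,493))]
print(np.round(T,4),"c",np.mean(T,0))
D=[ray(d,(264.6+x/4.5,264.6+y/4.5),.05) for x,y in ((363,38),(620,373),(262,517),(43,147))]
print(np.round(D,4),"c",np.mean(D,0))
for P in (T,D):
    P=np.array(P);yv=P[0]+P[3]-P[1]-P[2]; print("yaw y axis",np.degrees(np.arctan2(-yv[0],yv[1])), "len",np.linalg.norm(yv)/2, np.linalg.norm(P[0]+P[1]-P[2]-P[3])/2)
    xv=P[0]+P[1]-P[2]-P[3];print(np.degrees(np.arctan2(xv[1],xv[0])))
# handle top ends
for p in ((235,282),(465,255)): print("top handle",ray(s,(344.6+p[0]/5,204.6+p[1]/5),.115).round(4))
for p in ((262,88),(378,250)): print("side handle",ray(d,(264.6+p[0]/4.5,264.6+p[1]/4.5),.115).round(4))
# mallet, glue
print("mallet top", ray(s,(528,345),.24), "glue cap",ray(s,(141,261),.15))
E
```

```text
steel [0.5453 0.223  0.085 ]
green [0.6612 0.2431 0.085 ]
purple [0.5791 0.345  0.085 ]
pinkR [0.5336 0.0925 0.085 ]
pinkL [0.433  0.1778 0.085 ]
side steel [0.5447 0.221  0.085 ]
side green [0.661  0.2419 0.085 ]
side purple [0.5784 0.3408 0.085 ]
side pinkR [0.5331 0.0905 0.085 ]
side pinkL [0.4322 0.1771 0.085 ]
[[ 0.6232 -0.0729  0.05  ]
 [ 0.6494 -0.3231  0.05  ]
 [ 0.4614 -0.3429  0.05  ]
 [ 0.4336 -0.0926  0.05  ]] c [ 0.54187945 -0.20787539  0.05      ]
[[ 0.62   -0.0765  0.05  ]
 [ 0.6475 -0.3245  0.05  ]
 [ 0.4606 -0.343   0.05  ]
 [ 0.4329 -0.0971  0.05  ]] c [ 0.54024809 -0.2102639   0.05      ]
yaw y axis 6.158231255843799 len 0.2516910890022498 0.18981713421541024
5.973774515514915
yaw y axis 6.367216253812396 len 0.2484393019591639 0.18801499350636772
5.9761058818991035
top handle [ 0.5357 -0.1522  0.115 ]
top handle [ 0.5483 -0.2656  0.115 ]
side handle [ 0.5303 -0.1535  0.115 ]
side handle [ 0.5438 -0.2677  0.115 ]
mallet top [ 0.34039639 -0.4263209   0.24      ] glue cap [0.53691272 0.45167735 0.15      ]
```

The two views agree. The tumbler is at (0.545, 0.222) and the tote centre at (0.541, -0.209) with yaw about 6.1°. The bay centre works out near (0.584, -0.158).

```bash
python3 - <<'E'
from plant import robot
print([m for m in dir(robot) if not m.startswith('_')])
E
```

```text
['Unreachable', 'get_obs', 'job_done', 'snapshot']
```

The tumbler is hemmed in by the other cups, so I'll grasp it with a near-horizontal tool. The hand will come from the gap at bearing -45° (heading 135°), pitched 20° down, with the camera side up. The pour will be into the bay from its outer corner. First I need a helper for the relative moves.

```bash
cat >> h.py <<'E'
from scipy.spatial.transform import Rotation as Ro
def cur():
    o=robot.get_obs(); return o["ee_pos"],Ro.from_euler("xyz",o["orientation"])
def toolR(head,pitch,roll=0):
    """z heading/pitch-down deg, x up at roll 0, then roll about z"""
    h,p=np.radians([head,pitch])
    z=np.array([np.cos(p)*np.cos(h),np.cos(p)*np.sin(h),-np.sin(p)])
    x=np.array([np.sin(p)*np.cos(h),np.sin(p)*np.sin(h),np.cos(p)])
    return Ro.from_matrix(np.c_[x,np.cross(z,x),z])*Ro.from_rotvec([0,0,np.radians(roll)])
def plan(p1,R1,n,p0=None,R0=None,dec=1):
    if p0 is None: p0,R0=cur()
    p1=np.asarray(p1); w=(R0.inv()*R1).as_rotvec()/n
    print("from",np.round(p0,4),"dist mm",1e3*np.linalg.norm(p1-p0),"deg/row",np.degrees(np.linalg.norm(w)).round(2))
    p=p0.copy();R=R0
    for i in range(n):
        d=np.round(R.inv().apply((p1-p)/(n-i))*1e3,dec); wd=np.round(np.degrees((R.inv()*R1).as_rotvec()/(n-i)),dec)
        print(*d,*wd); p=p+R.apply(d/1e3); R=R*Ro.from_rotvec(np.radians(wd))
    return p,R
E
python3 - <<'E'
from h import *
p,R=cur()
p1,R1=plan([.45,.33,.36],R,10)
R2=toolR(135,20); z=R2.apply([0,0,1])
T=np.array([.545,.222,.057])+.024*z; print("graspTCP",T)
plan(T+[0,0,.17],R2,10,p1,R1)
E
```

```text
from [0.2067 0.6159 0.2092] dist mm 404.5653766482249 deg/row 0.0
-32.2 -19.4 -15.1 0.0 0.0 0.0
-32.2 -19.4 -15.1 0.0 0.0 0.0
-32.1 -19.4 -15.1 0.0 0.0 0.0
-32.2 -19.4 -15.0 0.0 0.0 0.0
-32.1 -19.4 -15.1 0.0 0.0 0.0
-32.2 -19.4 -15.0 0.0 0.0 0.0
-32.1 -19.4 -15.1 0.0 0.0 0.0
-32.2 -19.3 -15.0 0.0 0.0 0.0
-32.1 -19.4 -15.1 0.0 0.0 0.0
-32.2 -19.3 -15.0 0.0 0.0 0.0
graspTCP [0.52905289 0.23794711 0.04879152]
from [0.45 0.33 0.36] dist mm 186.16974483378058 deg/row 7.42
-10.4 -6.2 14.1 -1.6 6.9 2.3
-12.3 -6.1 12.6 -1.6 6.9 2.3
-13.9 -5.9 10.8 -1.6 6.9 2.3
-15.4 -5.6 8.9 -1.6 6.9 2.3
-16.5 -5.2 6.8 -1.6 6.9 2.3
-17.4 -4.7 4.7 -1.6 6.8 2.3
-18.0 -4.0 2.4 -1.6 6.9 2.3
-18.3 -3.4 0.1 -1.7 6.8 2.3
-18.4 -2.6 -2.1 -1.6 6.9 2.3
-18.0 -1.7 -4.4 -1.7 6.8 2.2
```

Emit:
move_arm(plan="-32 -19 -15 0 0 0 0;-32 -19 -15 0 0 0 0;-32 -19 -15 0 0 0 0;-32 -19 -15 0 0 0 0;-32 -19 -15 0 0 0 0;-32 -19 -15 0 0 0 0;-32 -19 -15 0 0 0 0;-32 -19 -15 0 0 0 0;-32 -19 -15 0 0 0 0;-32 -19 -15 0 0 0 0")

```text
t: 1.25
ee_pos: [0.4504, 0.3329, 0.3604]
orientation: [3.141, 0.0, 2.818]
force: [0.0, 0.6, -1.0]
finger_gap: 0.0853
```

Emit:
move_arm(plan="-10 -6 14 -1.6 6.9 2.3 0;-12 -6 13 -1.6 6.9 2.3 0;-14 -6 11 -1.6 6.9 2.3 0;-15 -6 9 -1.6 6.9 2.3 0;-16 -5 7 -1.6 6.9 2.3 0;-17 -5 5 -1.6 6.9 2.3 0;-18 -4 2 -1.6 6.9 2.3 0;-18 -3 0 -1.6 6.9 2.3 0;-18 -3 -2 -1.6 6.9 2.3 0;-18 -2 -4 -1.6 6.9 2.3 0")

```text
t: 2.25
ee_pos: [0.527, 0.2425, 0.2184]
orientation: [-3.133, -1.23, 2.348]
force: [0.0, 0.9, -0.4]
finger_gap: 0.0856
```

```bash
python3 - <<'E'
from h import *
o=robot.get_obs();print(o["t"],o["q"].round(3),o["ee_pos"],o["orientation"])
p,R=cur();print("z",R.apply([0,0,1]),"x",R.apply([1,0,0]))
for n in ("side","wrist"):
    s=robot.snapshot(n);cv2.imwrite(f"pics/{n}1.png",s["frame"][:,:,::-1])
R2=toolR(135,20); z=R2.apply([0,0,1])
T=np.array([.545,.222,.057])+.024*z
plan(T+[0,0,.10],R2,10)
E
```

```text
2.25 [-0.012  0.448  1.589  0.83   2.041 -0.793] [0.52698291 0.24251124 0.218408  ] [-3.13316321 -1.23031962  2.34808862]
z [-0.66707628  0.66596066 -0.33392461] x [-0.23420698  0.238035    0.94259558]
from [0.5249 0.241  0.2118] dist mm 63.21951955381296 deg/row 0.11
-6.1 0.2 1.6 -0.0 -0.1 -0.1
-6.1 0.1 1.6 -0.0 -0.1 -0.1
-6.1 0.1 1.6 -0.0 -0.1 -0.1
-6.1 0.1 1.6 -0.0 -0.1 -0.1
-6.1 0.1 1.6 -0.0 -0.1 -0.1
-6.1 0.1 1.7 -0.0 -0.1 -0.0
-6.1 0.1 1.7 -0.0 -0.0 -0.1
-6.1 0.1 1.6 -0.1 -0.1 -0.0
-6.1 0.1 1.7 -0.0 -0.0 -0.1
-6.2 0.2 1.7 -0.1 -0.1 -0.0
```

View pics/side1.png

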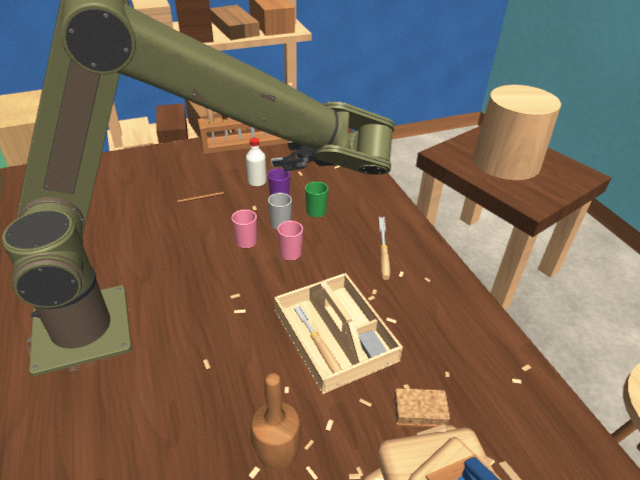

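View pics/wrist1.png

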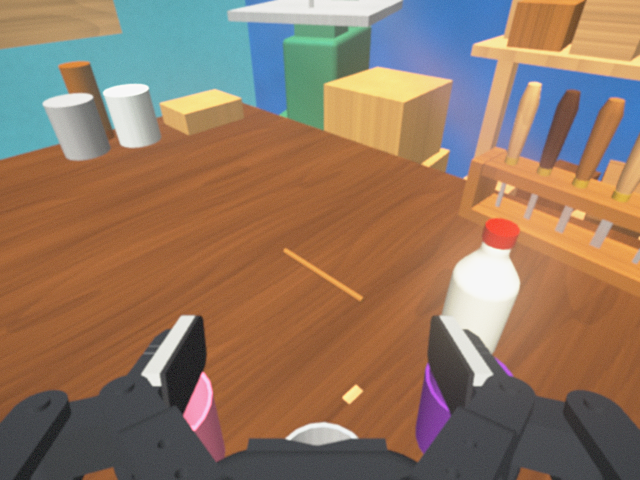

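```bash
python3 - <<'E'
from h import *
d=np.load("side.npz");p,R=cur();print(p)
z=R.apply([0,0,1]);x=R.apply([1,0,0])
for L in (0,.05,.1,.15,.2,.25,.3): print(L,proj(d,p-L*z).round(), [proj(d,p-L*z-x*k).round().tolist() for k in (.05,.1)],(p-L*z).round(3))
g=np.load("top.npz")
for n,uv in dict(a=(280,160),b=(360,193)).items(): print(ray(g,uv,.012))
E
```

```text
[0.52491999 0.24103637 0.21180011]
0 [269. 157.] [[275.0, 174.0], [281.0, 190.0]] [0.525 0.241 0.212]
0.05 [285. 156.] [[290.0, 173.0], [296.0, 190.0]] [0.558 0.208 0.228]
0.1 [301. 155.] [[307.0, 172.0], [312.0, 189.0]] [0.592 0.174 0.245]
0.15 [318. 153.] [[324.0, 171.0], [329.0, 188.0]] [0.625 0.141 0.261]
0.2 [336. 152.] [[341.0, 170.0], [346.0, 188.0]] [0.659 0.108 0.278]
0.25 [355. 150.] [[360.0, 169.0], [364.0, 187.0]] [0.692 0.075 0.294]
0.3 [374. 149.] [[379.0, 168.0], [383.0, 186.0]] [0.726 0.041 0.311]
[0.82391792 0.13271379 0.012     ]
[ 0.73019729 -0.08444515  0.012     ]
```

The hand points as planned, and the tumbler rim sits centred between the fingers in the wrist view, near (322,432). Now I'll go down.

Emit:
move_arm(plan="-10 0 3 0 0 0 0;-10 0 3 0 0 0 0;-10 0 3 0 0 0 0;-10 0 3 0 0 0 0;-10 0 3 0 0 0 0;-10 0 3 0 0 0 0;-10 0 3 0 0 0 0;-10 0 3 0 0 0 0;0 0 0 0 0 0 0;0 0 0 0 0 0 0")

```text
t: 3.35
ee_pos: [0.529, 0.2399, 0.1351]
orientation: [-3.133, -1.227, 2.35]
force: [-0.2, 0.6, -0.1]
finger_gap: 0.0853
```

```bash
python3 - <<'E'
from h import *
p,R=cur()
s=robot.snapshot("wrist");cv2.imwrite(f"pics/w2.png",s["frame"][:,:,::-1])
d=robot.snapshot("side");cv2.imwrite("pics/s2.png",cv2.resize(d["frame"][60:300,180:460,::-1],None,fx=2.5,fy=2.5,interpolation=cv2.INTER_CUBIC))
R2=toolR(135,20); z=R2.apply([0,0,1])
T=np.array([.545,.222,.057])+.024*z
H=s["hand_eye"]
# where the tumbler rim centre should show
X=np.array([.545,.222,.085]); c=np.linalg.inv(H)@np.r_[R.inv().apply(X-p),1]; q=s["K"]@c[:3]; print("rim px",q[:2]/q[2])
plan(T,R2,8)
E
```

```text
rim px [314.53924045 406.73774453]
from [0.5293 0.24   0.1358] dist mm 87.00915314613975 deg/row 0.04
-10.3 -0.2 3.5 -0.0 -0.0 -0.0
-10.3 -0.2 3.5 -0.0 -0.0 -0.0
-10.3 -0.2 3.5 -0.0 -0.0 -0.0
-10.3 -0.2 3.5 -0.0 -0.0 -0.0
-10.3 -0.2 3.6 -0.0 -0.1 -0.0
-10.3 -0.2 3.6 -0.1 -0.0 -0.0
-10.2 -0.2 3.5 -0.0 -0.1 -0.0
-10.3 -0.1 3.6 -0.1 -0.0 -0.1
```

View pics/w2.png

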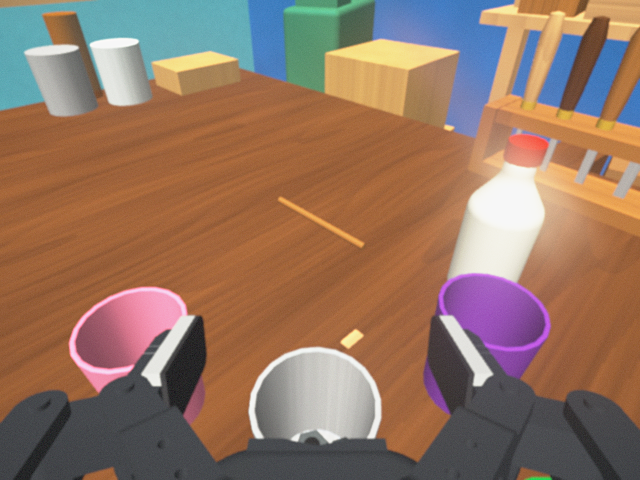

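View pics/s2.png

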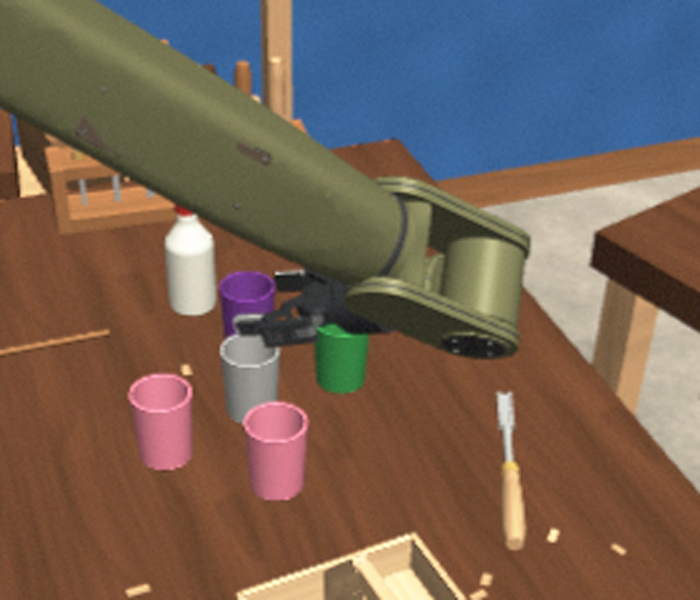

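The rim shows at (315,405), and I predicted (314.5,407). Now the descent to the grasp height.

Emit:
move_arm(plan="-10 0 3.5 0 0 0 0;-10 0 3.5 0 0 0 0;-10 0 3.5 0 0 0 0;-10 0 3.5 0 0 0 0;-10 0 3.5 0 0 0 0;-10 0 3.5 0 0 0 0;-10 -1 3.5 0 0 0 0;-10 -1 3.5 0 0 0 0;-1 0 0 0 0 0 0;0 0 0 0 0 0 0")

```text
t: 4.45
ee_pos: [0.5331, 0.2398, 0.0633]
orientation: [3.075, -1.236, 2.425]
force: [-5.3, 2.6, 41.6]
finger_gap: 0.0857
```

```bash
python3 - <<'E'
from h import *
o=robot.get_obs();print(o["t"],o["q"].round(3),o["ee_pos"],o["force"])
s=robot.snapshot("wrist");cv2.imwrite(f"pics/w3.png",s["frame"][:,:,::-1])
d=robot.snapshot("side");cv2.imwrite("pics/s3.png",cv2.resize(d["frame"][60:300,180:460,::-1],None,fx=2.5,fy=2.5,interpolation=cv2.INTER_CUBIC))
E
```

```text
4.45 [-0.017  0.667  1.583  0.768  1.899 -0.985] [0.53310039 0.23980986 0.0633103 ] [-5.31842336  2.62090325 41.57837631]
```

View pics/w3.png

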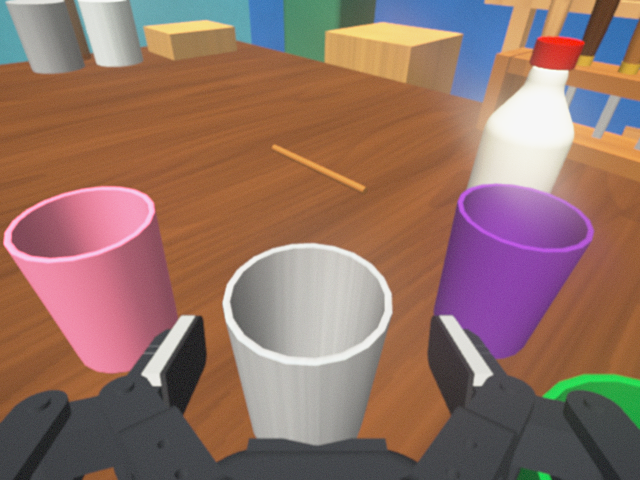

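View pics/s3.png

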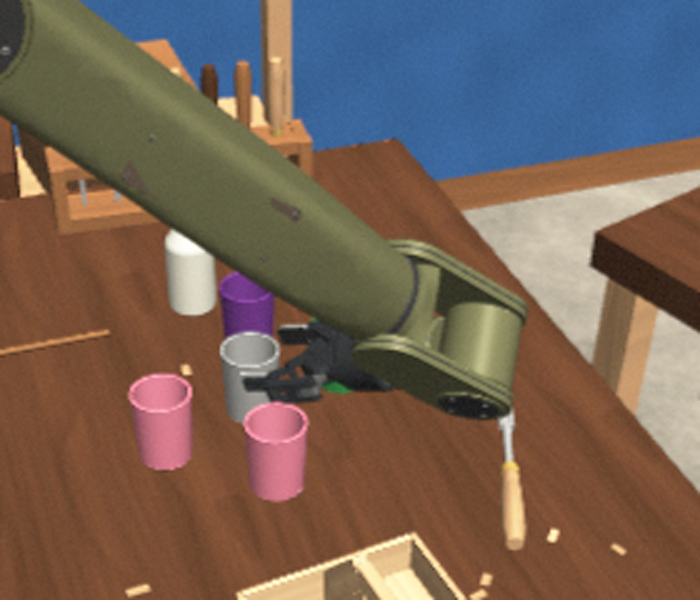

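The force reads 41 N upward, so something behind the fingers is touching. I'm backing up straight away and then finding out what.

Emit:
move_arm(plan="10 0 -3.5 0 0 0 0;10 0 -3.5 0 0 0 0;5 0 -2 0 0 0 0;0 0 0 0 0 0 0;0 0 0 0 0 0 0;0 0 0 0 0 0 0;0 0 0 0 0 0 0;0 0 0 0 0 0 0;0 0 0 0 0 0 0;0 0 0 0 0 0 0")

```text
t: 5.55
ee_pos: [0.5282, 0.2377, 0.0761]
orientation: [-3.134, -1.227, 2.351]
force: [-0.7, 0.4, -0.1]
finger_gap: 0.0855
```

```bash
python3 - <<'E'
from h import *
o=robot.get_obs();print(o["t"],o["q"].round(3),o["ee_pos"],o["orientation"],o["force"],o["torque"])
s=robot.snapshot("wrist");cv2.imwrite(f"pics/w4.png",s["frame"][:,:,::-1])
d=robot.snapshot("side");cv2.imwrite("pics/s4.png",cv2.resize(d["frame"][60:300,180:460,::-1],None,fx=2.5,fy=2.5,interpolation=cv2.INTER_CUBIC))
d=robot.snapshot("top");cv2.imwrite("pics/t4.png",cv2.resize(d["frame"][120:340,170:430,::-1],None,fx=3,fy=2.7,interpolation=cv2.INTER_CUBIC))
E
```

```text
5.55 [-0.018  0.636  1.598  0.761  1.905 -0.953] [0.52824487 0.23773989 0.07612138] [-3.13385007 -1.22652458  2.35116094] [-0.65185231  0.3760911  -0.06570085] [-0.30509042 -0.29635096  0.00963287]
```

View pics/s4.png

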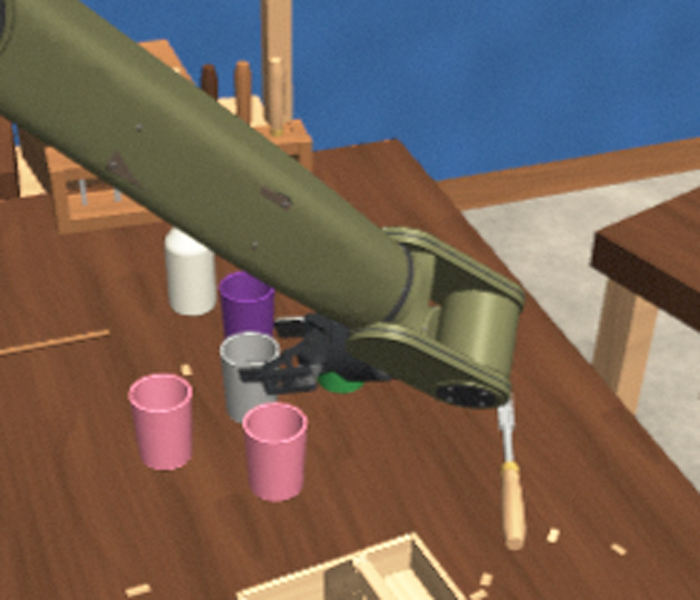

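View pics/t4.png

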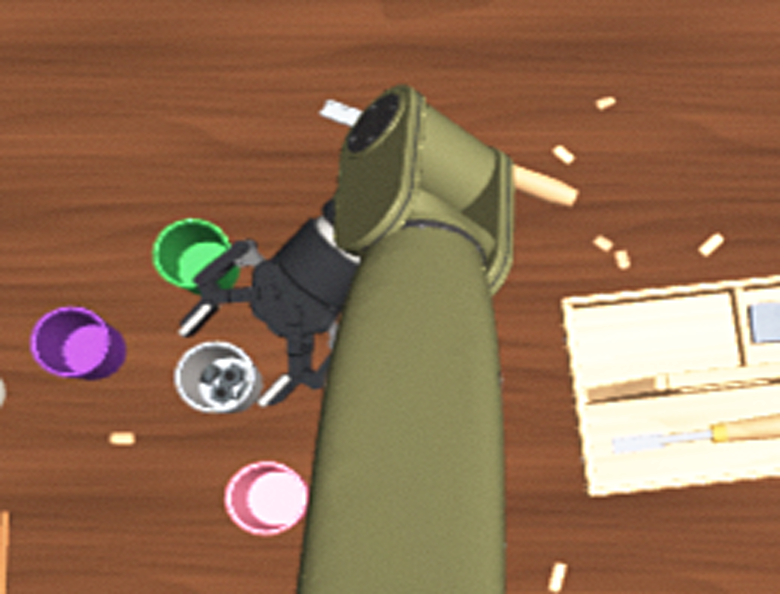

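View pics/w4.png

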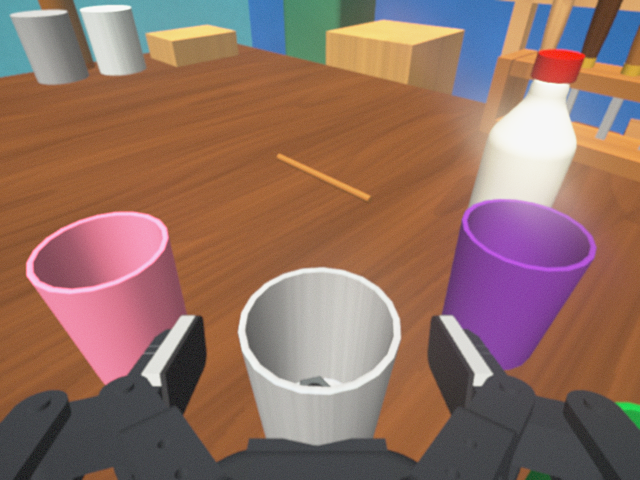

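The green cup's rim was under the gripper's wide knuckle. The cup itself has not moved: its top-view position is unchanged. I'll redo the approach pitched 45° so the knuckles ride above the neighbours, with the jaws slightly closed.

```bash
python3 - <<'E'
from h import *
R2=toolR(135,45); z=R2.apply([0,0,1])
T=np.array([.545,.222,.063])+.023*z; print(T)
p,R=plan(T+[0,0,.10],R2,10)
print(z,R2.apply([1,0,0]))
E
```

```text
[0.5335     0.2335     0.04673654]
from [0.5283 0.2377 0.0762] dist mm 70.8248947058996 deg/row 2.53
6.4 0.1 -3.0 -0.0 -2.5 -0.0
6.3 0.0 -3.3 -0.0 -2.5 -0.0
6.1 0.1 -3.6 -0.0 -2.5 -0.0
6.0 0.0 -3.8 -0.0 -2.5 -0.0
5.8 0.1 -4.1 -0.0 -2.5 -0.0
5.6 0.0 -4.3 -0.0 -2.6 -0.0
5.4 0.1 -4.6 -0.0 -2.5 -0.0
5.2 0.0 -4.8 -0.1 -2.6 -0.0
5.0 0.1 -5.0 -0.0 -2.5 -0.0
4.7 0.0 -5.3 -0.1 -2.6 -0.0
[-0.5         0.5        -0.70710678] [-0.5         0.5         0.70710678]
```

Emit:
move_arm(plan="6.4 0 -3 0 -2.5 0 0.08;6.3 0 -3.3 0 -2.5 0 0.08;6.1 0 -3.6 0 -2.5 0 0.08;6 0 -3.8 0 -2.5 0 0.08;5.8 0 -4.1 0 -2.5 0 0.08;5.6 0 -4.3 0 -2.6 0 0.08;5.4 0 -4.6 0 -2.5 0 0.08;5.2 0 -4.8 0 -2.6 0 0.08;5 0 -5 0 -2.5 0 0.08;4.7 0 -5.3 0 -2.6 0 0.08", force=60)

```text
t: 6.7
ee_pos: [0.5331, 0.233, 0.1472]
orientation: [-3.138, -0.782, 2.356]
force: [-0.7, 0.0, 0.1]
finger_gap: 0.0787
```

```bash
python3 - <<'E'
from h import *
s=robot.snapshot("wrist"); o=robot.get_obs(); p,R=cur()
cv2.imwrite(f"pics/w5.png",s["frame"][:,:,::-1])
print(o["t"],o["q"].round(3),p,o["finger_gap"],o["force"])
X=np.array([.545,.222,.085]); c=np.linalg.inv(s["hand_eye"])@np.r_[R.inv().apply(X-p),1]; q=s["K"]@c[:3]; print("rim px",q[:2]/q[2])
R2=toolR(135,45); z=R2.apply([0,0,1])
T=np.array([.545,.222,.063])+.023*z
plan(T,R2,10)
E
```

```text
6.75 [ 0.048  0.324  1.671  0.552  1.71  -0.824] [0.53395502 0.23374782 0.14991058] 0.07862873643082825 [1.43577455 1.35810284 1.32338282]
rim px [316.12870927 361.261505  ]
from [0.534  0.2337 0.1499] dist mm 103.17533926057796 deg/row 0.04
-7.2 -0.1 7.4 -0.0 0.0 0.0
-7.2 -0.1 7.3 -0.0 0.0 0.0
-7.2 -0.0 7.4 -0.0 0.0 0.0
-7.3 -0.1 7.3 -0.0 0.1 0.0
-7.3 -0.0 7.3 -0.0 0.0 0.0
-7.2 -0.1 7.4 -0.0 0.1 0.0
-7.3 -0.0 7.3 -0.0 0.0 0.0
-7.3 -0.1 7.3 -0.0 0.1 0.1
-7.3 -0.0 7.3 -0.0 0.0 0.0
-7.2 -0.1 7.4 -0.1 0.1 0.1
```

View pics/w5.png

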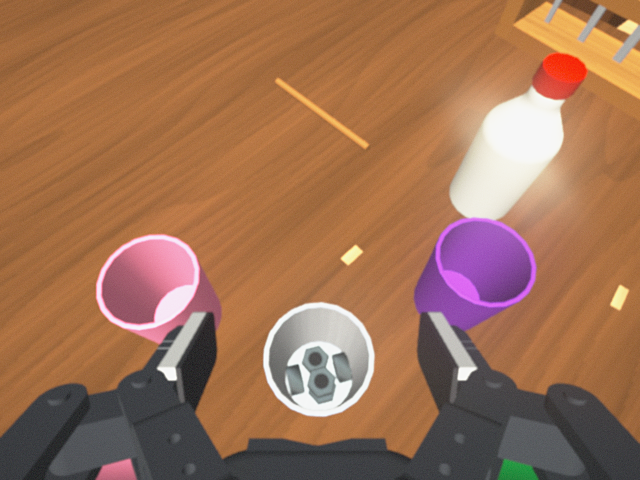

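Rim centred at (319,360), predicted (316,361), with the nuts visible inside. I'll descend most of the way, check the force, then finish.

Emit:
move_arm(plan="-9 0 9 0 0 0 0.08;-9 0 9 0 0 0 0.08;-9 0 9 0 0 0 0.08;-9 0 9 0 0 0 0.08;-9 0 9 0 0 0 0.08;-7 0 7 0 0 0 0.08;-5 0 5 0 0 0 0.08;-3 0 3 0 0 0 0.08;0 0 0 0 0 0 0.08;0 0 0 0 0 0 0.08")

```text
t: 7.75
ee_pos: [0.5334, 0.233, 0.0623]
orientation: [-3.139, -0.784, 2.357]
force: [0.6, -0.5, 0.5]
finger_gap: 0.0784
```

```bash
python3 - <<'E'
from h import *
s=robot.snapshot("wrist"); o=robot.get_obs(); p,R=cur()
cv2.imwrite(f"pics/w6.png",s["frame"][:,:,::-1])
print(o["t"],p,o["finger_gap"],o["force"])
X=np.array([.545,.222,.085]); c=np.linalg.inv(s["hand_eye"])@np.r_[R.inv().apply(X-p),1]; q=s["K"]@c[:3]; print("rim px",q[:2]/q[2])
E
```

```text
7.8 [0.53353938 0.23295711 0.06254368] 0.07838685381064765 [-0.02108942  0.8597366  -0.20120053]
rim px [318.01808461 321.20875173]
```

View pics/w6.png

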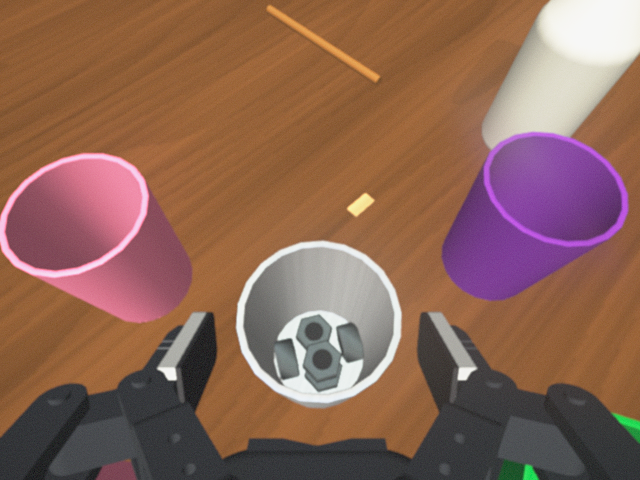

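Emit:
move_arm(plan="-3 0 3 0 0 0 0.08;-3 0 3 0 0 0 0.08;-3 0 3 0 0 0 0.08;-1 0 1 0 0 0 0.08;0 0 0 0 0 0 0.08;0 0 0 0 0 0 1;0 0 0 0 0 0 1;0 0 0 0 0 0 1;0 0 0 0 0 0 1;0 0 0 0 0 0 1", force=60)

```text
t: 8.8
ee_pos: [0.5336, 0.233, 0.0484]
orientation: [-3.14, -0.784, 2.357]
force: [1.7, 0.1, 3.5]
finger_gap: 0.0615
```

```bash
python3 - <<'E'
from h import *
s=robot.snapshot("wrist"); o=robot.get_obs(); p,R=cur()
cv2.imwrite(f"pics/w7.png",s["frame"][:,:,::-1])
print(o["t"],p,o["finger_gap"],o["force"],o["orientation"])
E
```

```text
8.85 [0.53356842 0.23304251 0.04837629] 0.061982152694827104 [2.49809213 0.19558172 4.50035681] [-3.13965224 -0.78454619  2.35681774]
```

View pics/w7.png

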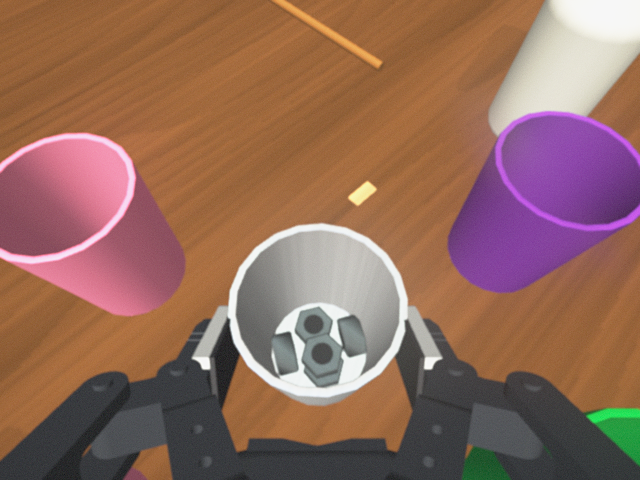

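The tumbler is gripped with a 62 mm gap and low force. I'll lift it straight up, then fit a rough arm model from the (q, pose) readings so I can choose a pour pose the arm can reach.

Emit:
move_arm(plan="4 0 -4 0 0 0 1;7 0 -7 0 0 0 1;10 0 -10 0 0 0 1;10 0 -10 0 0 0 1;10 0 -10 0 0 0 1;10 0 -10 0 0 0 1;10 0 -10 0 0 0 1;10 0 -10 0 0 0 1;7 0 -7 0 0 0 1;4 0 -4 0 0 0 1", force=70)

```text
t: 9.85
ee_pos: [0.5336, 0.2332, 0.1651]
orientation: [-3.14, -0.784, 2.357]
force: [0.8, 0.0, -2.8]
finger_gap: 0.0615
```

```bash
cat > kin.py <<'E'
import numpy as np
from scipy.spatial.transform import Rotation as Ro
from scipy.optimize import least_squares
def E(ax,a): return Ro.from_euler(ax,a)
def rot(q): return E('z',q[0])*E('y',q[1]+q[2])*E('z',q[3])*E('y',q[4])*E('z',q[5])
def fk(q,P):
    off,d1,a2,d4,e,L,rx=P
    b=np.array([rx,off,d1])+E('y',q[1]).apply([0,0,a2])+E('y',q[1]+q[2]).apply([e,0,d4])
    return E('z',q[0]).apply(b)+rot(q).apply([0,0,L])
E
python3 - <<'E'
from h import *; from kin import *
o=robot.get_obs();print(o["t"],o["ee_pos"],o["finger_gap"],o["force"],repr(o["q"]),o["orientation"])
s=robot.snapshot("wrist");cv2.imwrite(f"pics/w8.png",s["frame"][:,:,::-1])
D=[([1.1644,.12448,1.65164,0,1.3675,-.0826],[.20658,.61562,.20859],[-3.1396,0,2.8178]),
([-.012,.448,1.589,.83,2.041,-.793],[.527,.2425,.2184],[-3.133,-1.2303,2.3481]),
([-.018,.636,1.598,.761,1.905,-.953],[.52824,.23774,.07612],[-3.1339,-1.2265,2.3512]),
([.048,.324,1.671,.552,1.71,-.824],[.53396,.23375,.14991],[-3.138,-.782,2.356]),
(o["q"],o["ee_pos"],o["orientation"])]
for q,p,a in D: 
    A=rot(q).inv()*Ro.from_euler("xyz",a); print(np.degrees(A.as_rotvec()).round(1))
f=lambda P: np.concatenate([fk(q,P)-p for q,p,a in D])
r=least_squares(f,[.05,.3,.45,.4,0,.25,0]); print(r.x.round(4),np.abs(r.fun).max())
np.save("P.npy",r.x)
E
```

```text
9.85 [0.53358636 0.23317362 0.16513359] 0.06146215423236544 [ 0.77132516  0.04617256 -2.76284862] array([ 0.04656119,  0.30963024,  1.66263433,  0.55526879,  1.73415696,
       -0.81109462]) [-3.13972358 -0.78381213  2.35721708]
[ 0. -0. 90.]
[ 0. -0. 90.]
[ 0. -0. 90.]
[-0.   0.2 90.1]
[ 0. -0. 90.]
[ 0.0536  0.2234  0.4539  0.6133  0.044   0.297  -0.    ] 0.00016882235823653668
```

View pics/w8.png

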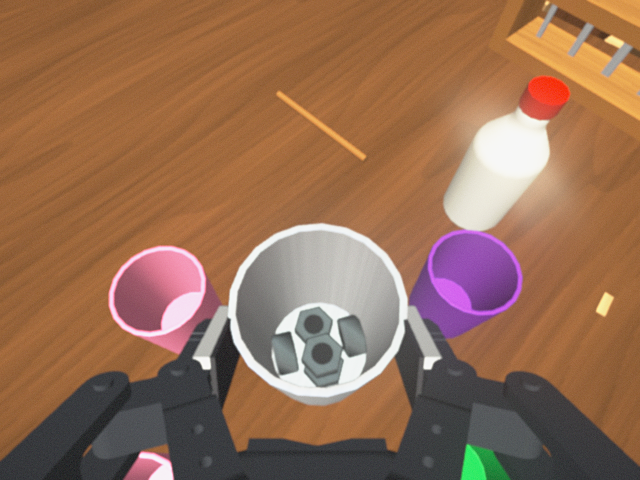

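The cup is lifted and level with the nuts inside, and the model fits to 0.2 mm. Next I'll evaluate pour poses for joint margins and hand clearance.

```bash
cat >> kin.py <<'E'
P=np.load("P.npy") if __import__("os").path.exists("P.npy") else None
A0=Ro.from_euler('z',np.pi/2)
LO=np.array([-2.61,-1.02,.03,-1.35,.32,-2.91]);HI=np.array([2.61,2.33,2.71,4.49,2.68,2.91])
def ik(p,R,q0):
    f=lambda q: np.r_[(fk(q,P)-p)*10,((R.inv()*rot(q)*A0).as_rotvec())]
    r=least_squares(f,np.clip(q0,LO+.01,HI-.01),bounds=(LO,HI)); return r.x,np.abs(r.fun).max()
# grasp record: cup relative to the tool
Rg=Ro.from_euler("xyz",[-3.1397,-.7843,2.357]); pg=np.array([.5336,.2331,.0484]); foot=np.array([.545,.2225,0])
u_t=Rg.inv().apply([0,0,1]); foot_t=Rg.inv().apply(foot-pg)
yaw=np.radians(6.1); tc=np.array([.541,-.209,0.]); RT=Ro.from_euler('z',yaw)
def T2w(v): return tc+RT.apply(v)
def w2T(v): return RT.inv().apply(np.asarray(v)-tc)
def pour(psi,tilt,beta,lip,side=1):
    """psi world heading of mouth deg; lip world position of lowest lip point"""
    ps,t,b=np.radians([psi,tilt,beta]); h=np.array([np.cos(ps),np.sin(ps),0])
    u=h*np.sin(t)+[0,0,np.cos(t)]
    dn=h*np.cos(t)-np.array([0,0,np.sin(t)])   # perpendicular to u, downward
    s=np.cross(h,[0,0,1])*side                  # side=1: right of mouth dir
    w=np.cos(b)*s+np.sin(b)*dn
    z0=u_t@[0,0,1]                              # tool z . u
    # build frames: (u, w)
    tz=z0*u+np.sqrt(1-z0**2)*w
    B=np.c_[tz,u,np.cross(tz,u)]; zt=np.array([0,0,1.]); C=np.c_[zt,u_t,np.cross(zt,u_t)]
    R=Ro.from_matrix(B@np.linalg.inv(C))
    mouth=lip-dn*.033; footw=mouth-u*.085
    return footw-R.apply(foot_t),R,u,tz
E
python3 - <<'E'
from h import *; from kin import *
q0=robot.get_obs()["q"]; print("u_t",u_t,"foot_t",foot_t)
lip=T2w([78,88,0.075*1000]*np.array([1e-3,1e-3,1e-3]))
for side in (1,-1):
  for psi in (200,220,235,250,265,280):
    for b in (30,50,65,80):
        p,R,u,tz=pour(psi,110,b,lip,side)
        best=min((ik(p,R,x) for x in (q0,q0+[-.4,0,0,0,0,1.5],q0+[-.4,0,0,0,0,-1.5],[-.3,.4,1.6,2.2,1.7,0],[-.3,.4,1.6,-.8,1.5,1.])),key=lambda r:r[1])
        if best[1]<1e-3:
            m=np.min(np.r_[best[0]-LO,HI-best[0]])
            bodies=[w2T(p-L*tz)*1e3 for L in (.09,.16,.297)]
            print(side,psi,b,"q",best[0].round(2),"m",m.round(2),"tz",tz.round(2),*[x.round().astype(int).tolist() for x in bodies])
E
```

```text
u_t [ 0.70632984 -0.00133978 -0.70788161] foot_t [-0.04519876  0.0005972   0.02327221]
1 200 65 q [-0.68  0.19  2.15  1.44  1.17  2.88] m 0.03 tz [ 0.73  0.58 -0.36] [33, 55, 137] [-22, 20, 163] [-130, -48, 212]
1 200 80 q [-0.64  0.07  2.24  1.53  0.97  2.69] m 0.22 tz [ 0.81  0.42 -0.41] [29, 67, 141] [-31, 43, 170] [-147, -3, 226]
1 220 65 q [-0.69  0.34  1.96  1.2   1.43  2.86] m 0.05 tz [ 0.49  0.8  -0.36] [47, 42, 137] [7, -10, 163] [-71, -111, 212]
1 220 80 q [-0.68  0.23  2.07  1.28  1.25  2.66] m 0.25 tz [ 0.61  0.67 -0.41] [39, 51, 141] [-9, 9, 170] [-102, -74, 226]
1 235 65 q [-0.66  0.45  1.81  1.05  1.61  2.82] m 0.09 tz [ 0.26  0.9  -0.36] [60, 35, 137] [35, -25, 163] [-14, -143, 212]
1 235 80 q [-0.67  0.34  1.92  1.12  1.45  2.62] m 0.29 tz [ 0.42  0.81 -0.41] [50, 42, 141] [15, -11, 170] [-54, -115, 226]
1 250 65 q [-0.61  0.55  1.66  0.91  1.78  2.76] m 0.15 tz [ 0.02  0.93 -0.36] [74, 33, 137] [65, -32, 163] [49, -159, 212]
1 250 80 q [-0.64  0.45  1.77  0.98  1.62  2.56] m 0.35 tz [ 0.19  0.89 -0.41] [63, 37, 141] [43, -24, 170] [3, -142, 226]
1 265 50 q [-0.52  0
[... 3046 characters left out ...]
 0.82 tz [ 0.37  0.85 -0.36] [49, 41, 138] [16, -16, 163] [-47, -127, 212]
-1 265 80 q [-0.64  0.44  1.78  0.98  1.62  2.2 ] m 0.71 tz [ 0.2   0.89 -0.41] [60, 38, 141] [40, -23, 170] [-1, -141, 226]
-1 280 30 q [-0.72  0.49  1.92  1.34  1.66  1.33] m 0.79 tz [ 0.47  0.88 -0.09] [40, 40, 120] [1, -18, 126] [-75, -131, 138]
-1 280 50 q [-0.68  0.47  1.83  1.13  1.65  1.67] m 0.88 tz [ 0.3   0.92 -0.27] [51, 37, 132] [23, -25, 150] [-31, -145, 187]
-1 280 65 q [-0.64  0.49  1.74  0.98  1.7   1.91] m 0.97 tz [ 0.14  0.92 -0.36] [62, 35, 138] [45, -28, 163] [13, -152, 212]
-1 280 80 q [-0.6   0.54  1.64  0.85  1.78  2.13] m 0.78 tz [-0.04  0.91 -0.41] [74, 35, 141] [70, -29, 170] [61, -154, 226]
```

```bash
cat >> kin.py <<'E'
def upright_of(psi,tilt,R):
    ps=np.radians(psi); ax=np.cross([0,0,1],[np.cos(ps),np.sin(ps),0])
    return lambda a: Ro.from_rotvec(ax*np.radians(a-tilt))*R
E
python3 - <<'E'
from h import *; from kin import *
q0=robot.get_obs()["q"]
for side,psi,b in ((1,275,65),(1,275,80),(-1,272,50),(-1,272,65),(-1,285,65),(-1,285,80)):
    lip=T2w(np.array([55,86,75])*1e-3)
    p,R,u,tz=pour(psi,110,b,lip,side); f=upright_of(psi,110,R)
    qs=[-.62,.45,1.8,1.,1.7,2.2]; qs,e=ik(p,R,qs)
    print(side,psi,b,"handT",[w2T(p-L*tz).round(3).tolist() for L in (.09,.16,.297)],"xdir",R.apply([1,0,0]).round(2))
    q=qs
    for a in range(110,-1,-10):
        Ra=f(a); pa=p+[0,0,.10*(110-a)/110]; q,e=ik(pa,Ra,q)
        if a in(110,80,50,20,0): print("  ",a,q.round(2),e.round(4))
    z=Ra.apply([0,0,1]); print("  upright heading",np.degrees(np.arctan2(z[1],z[0])).round(), "j6 travel to start",(q-q0).round(2))
E
```

```text
1 275 65 handT [[0.075, 0.034, 0.137], [0.094, -0.028, 0.163], [0.133, -0.15, 0.212]] xdir [-0.26 -0.47 -0.84]
   110 [-0.53  0.66  1.49  0.65  2.03  2.59] 0.0
   80 [-0.43  0.41  1.57  0.38  1.78  2.8 ] 0.0
   50 [-0.29  0.23  1.65  0.07  1.59  2.91] 0.1557
   20 [-0.15  0.12  1.71 -0.21  1.49  2.91] 0.424
   0 [-0.05  0.09  1.74 -0.42  1.47  2.91] 0.6024
  upright heading -110.0 j6 travel to start [-0.1  -0.22  0.08 -0.98 -0.27  3.72]
1 275 80 handT [[0.063, 0.033, 0.141], [0.07, -0.03, 0.17], [0.085, -0.154, 0.226]] xdir [-0.09 -0.43 -0.9 ]
   110 [-0.58  0.57  1.59  0.73  1.89  2.41] 0.0
   80 [-0.46  0.31  1.68  0.44  1.62  2.59] 0.0
   50 [-0.27  0.12  1.75  0.05  1.42  2.9 ] 0.0
   20 [-0.12  0.03  1.81 -0.27  1.33  2.91] 0.2444
   0 [-0.02  0.01  1.83 -0.49  1.33  2.91] 0.4107
  upright heading -95.0 j6 travel to start [-0.07 -0.3   0.17 -1.05 -0.41  3.72]
-1 272 50 handT [[0.021, 0.039, 0.132], [-0.015, -0.018, 0.15], [-0.085, -0.13, 0.187]] xdir [ 0.47 -0.46 -0.75]
   110 [-0.73  0.39  1.95  1.19  1.57  1.66] 0.0
   80 [-0.63  0.07  2.03  0.92  1.25  1.72] 0.0
   50 [-0.43 
[... 821 characters left out ...]
56  0.18  1.85  0.67  1.44  1.9 ] 0.0
   50 [-0.39 -0.09  1.98  0.32  1.11  2.07] 0.0
   20 [-0.13 -0.24  2.09 -0.29  0.87  2.51] 0.0
   0 [ 0.04 -0.24  2.16 -0.81  0.87  2.91] 0.0041
  upright heading -50.0 j6 travel to start [-0.01 -0.55  0.49 -1.37 -0.87  3.72]
-1 285 80 handT [[0.055, 0.032, 0.141], [0.057, -0.031, 0.17], [0.059, -0.156, 0.226]] xdir [ 0.23 -0.38 -0.9 ]
   110 [-0.6   0.54  1.64  0.78  1.84  2.08] 0.0
   80 [-0.5   0.23  1.76  0.53  1.52  2.16] 0.0
   50 [-0.32 -0.01  1.89  0.16  1.22  2.39] 0.0
   20 [-0.07 -0.14  2.   -0.42  1.05  2.83] 0.0
   0 [ 0.03 -0.16  2.05 -0.69  1.03  2.91] 0.1215
  upright heading -65.0 j6 travel to start [-0.02 -0.47  0.39 -1.24 -0.7   3.72]
```

```bash
python3 - <<'E'
from h import *; from kin import *
q0=robot.get_obs()["q"]
for side,psi,b in ((-1,272,50),(-1,285,65),(-1,285,80),(1,275,80)):
    lip=T2w(np.array([55,86,75])*1e-3)
    p,R,u,tz=pour(psi,110,b,lip,side); qf,e=ik(p,R,[-.62,.45,1.8,1.,1.7,2.2])
    for Hs in (150,120,90,60,30,0,-30):
        Rs=toolR(Hs,45); w=(R*Rs.inv()).as_rotvec(); ang=np.degrees(np.linalg.norm(w))
        q=qf; out=[];ok=0; mm=9
        for k in np.linspace(1,0,15):
            Ra=Ro.from_rotvec(w*k)*Rs; q,e=ik(p+[0,0,.1*(1-k)],Ra,q); ok=max(ok,e); mm=min(mm,np.min(np.r_[q-LO,HI-q]))
            ua=Ra.apply(u_t); out.append((int(np.degrees(np.arccos(ua[2]))),int(np.degrees(np.arctan2(ua[1],ua[0]))%360)))
        print(side,psi,b,Hs,"ang",ang.round(),"err",ok.round(3),"m",mm.round(2),"q",q.round(2),out[::2])
E
```

```text
-1 272 50 150 ang 170.0 err 1.574 m 0.0 q [-0.65 -0.19  2.24  1.12  0.99  2.91] [(110, 272), (103, 252), (91, 236), (76, 223), (58, 213), (39, 205), (19, 198), (0, 279)]
-1 272 50 120 ang 173.0 err 0.0 m 0.57 q [-0.44  0.4   1.47  0.44  1.92 -0.95] [(110, 272), (104, 292), (92, 309), (77, 322), (59, 332), (40, 341), (20, 348), (0, 249)]
-1 272 50 90 ang 156.0 err 0.0 m 0.76 q [-0.55  0.23  1.69  0.65  1.68 -0.63] [(110, 272), (100, 288), (87, 302), (72, 312), (54, 321), (37, 328), (18, 334), (0, 219)]
-1 272 50 60 ang 141.0 err 0.0 m 0.76 q [-0.6   0.    1.93  0.8   1.37 -0.31] [(110, 272), (98, 285), (83, 295), (68, 303), (51, 310), (34, 315), (17, 320), (0, 189)]
-1 272 50 30 ang 127.0 err 0.0 m 0.56 q [-0.56 -0.24  2.15  0.84  0.99  0.09] [(110, 272), (96, 281), (81, 288), (65, 294), (49, 299), (33, 303), (16, 307), (0, 159)]
-1 272 50 0 ang 117.0 err 0.0 m 0.26 q [-0.37 -0.41  2.28  0.48  0.58  0.89] [(110, 272), (95, 277), (79, 282), (63, 285), (47, 288), (31, 291), (15, 293), (0, 129)]
-1 272 50 -30 ang 111.0 err 0.0 m 0.27 q [-0.09 -0.36  2.24 -0.56  0.59  2.36] [(110, 272), (
[... 2887 characters left out ...]
 211), (41, 202), (20, 195), (0, 219)]
1 275 80 60 ang 166.0 err 0.0 m 0.5 q [-0.62 -0.02  1.96  0.8   1.37 -0.33] [(109, 274), (102, 293), (90, 309), (74, 321), (57, 330), (38, 338), (19, 345), (0, 189)]
1 275 80 30 ang 149.0 err 0.0 m 0.5 q [-0.57 -0.27  2.18  0.84  1.    0.08] [(110, 275), (99, 290), (85, 302), (70, 311), (53, 319), (35, 325), (18, 331), (0, 159)]
1 275 80 0 ang 135.0 err 0.0 m 0.27 q [-0.38 -0.45  2.31  0.49  0.59  0.88] [(110, 275), (97, 286), (82, 295), (66, 302), (50, 308), (33, 313), (16, 318), (0, 129)]
1 275 80 -30 ang 122.0 err 0.0 m 0.28 q [-0.1  -0.39  2.27 -0.55  0.6   2.35] [(110, 274), (95, 282), (80, 288), (64, 293), (48, 297), (32, 301), (16, 304), (0, 99)]
```

A pour exists with good joint margins: carry the cup upright to hand heading 60°, then make a single rotation that tips the mouth to about 285°, running along the bay. Next I'll check its clearances and lay out the carry.

```bash
cat > pourpath.py <<'E'
from h import *; from kin import *
PSI,BETA,SIDE,HS=285,75,-1,60
LIP=T2w(np.array([50,88,78])*1e-3)
pF,RF,_,_=pour(PSI,110,BETA,LIP,SIDE)
Rs=toolR(HS,45); W=(RF*Rs.inv()).as_rotvec()
u1=(Ro.from_rotvec(W*.03)*Rs).apply(u_t); az0=np.arctan2(u1[1],u1[0])
def pose(k):
    R=Ro.from_rotvec(W*k)*Rs; u=R.apply(u_t)
    az=np.arctan2(u[1],u[0]) if k>.03 else az0
    h=np.array([np.cos(az),np.sin(az),0]); t=np.arccos(np.clip(u[2],-1,1))
    dn=h*np.cos(t)-np.array([0,0,np.sin(t)])
    foot=LIP+[0,0,.16*(1-k)]-dn*.033-u*.085
    return foot-R.apply(foot_t),R,u,foot
E
python3 - <<'E'
from pourpath import *
q=robot.get_obs()["q"]
for k in np.linspace(0,1,13):
    p,R,u,foot=pose(k); q,e=ik(p,R,q); tz=R.apply([0,0,1]);x=R.apply([1,0,0])
    low=foot[2]-.029*np.sqrt(1-u[2]**2)
    print(k.round(2),"tilt",np.degrees(np.arccos(u[2])).round(),"p",p.round(3),"e",e.round(4),"q",q.round(2),"footlow",low.round(3),"body",*[(w2T(p-L*tz)*1e3).round().astype(int).tolist() for L in (.075,.16,.3)],"cam",(w2T(p-.164*tz+.081*x)*1e3).round().astype(int))
p,R,_,_=pose(0); plan(p,R,20)
E
```

```text
0.0 tilt 0.0 p [ 0.557 -0.093  0.201] e 0.0 q [-0.65 -0.06  2.01  0.79  1.39 -0.35] footlow 0.153 body [-3, 71, 255] [-38, 22, 315] [-97, -58, 414] cam [ -6  66 375]
0.08 tilt 10.0 p [ 0.553 -0.091  0.194] e 0.0 q [-0.63 -0.04  1.98  0.74  1.42 -0.13] footlow 0.142 body [-2, 73, 249] [-33, 24, 311] [-83, -57, 414] cam [ 14  60 368]
0.17 tilt 21.0 p [ 0.55  -0.088  0.187] e 0.0 q [-0.61 -0.01  1.96  0.7   1.45  0.09] footlow 0.133 body [0, 75, 243] [-25, 25, 307] [-66, -58, 413] cam [ 34  51 356]
0.25 tilt 31.0 p [ 0.549 -0.086  0.181] e 0.0 q [-0.59  0.03  1.92  0.67  1.49  0.31] footlow 0.127 body [4, 76, 237] [-16, 24, 302] [-48, -61, 408] cam [ 53  41 342]
0.33 tilt 41.0 p [ 0.549 -0.083  0.174] e 0.0 q [-0.58  0.08  1.89  0.65  1.53  0.51] footlow 0.124 body [9, 76, 231] [-6, 22, 295] [-30, -67, 400] cam [ 70  29 323]
0.42 tilt 51.0 p [ 0.551 -0.081  0.168] e 0.0 q [-0.57  0.14  1.85  0.64  1.58  0.71] footlow 0.122 body [15, 76, 223] [5, 19, 286] [-12, -75, 388] cam [ 84  15 300]
0.5 tilt 61.0 p [ 0.554 -0.08   0.162] e 0.0 q [-0.57  0.19  1.81  0.64  1.62  0.91] footlow 0.121 b
[... 1012 characters left out ...]
137] [43, -30, 171] [38, -158, 227] cam [ 63 -66 101]
from [0.5338 0.2332 0.1656] dist mm 328.95496167242584 deg/row 3.76
-7.5 -10.7 -10.0 -2.7 0.0 2.7
-8.0 -9.9 -10.5 -2.7 0.0 2.7
-8.4 -9.0 -10.9 -2.7 0.0 2.7
-8.8 -8.1 -11.3 -2.6 0.0 2.7
-9.2 -7.1 -11.6 -2.6 0.0 2.6
-9.5 -6.2 -12.0 -2.7 0.0 2.7
-9.7 -5.1 -12.2 -2.6 0.0 2.6
-9.9 -4.1 -12.4 -2.7 0.0 2.7
-10.1 -3.1 -12.6 -2.6 0.0 2.6
-10.2 -2.1 -12.7 -2.7 0.0 2.7
-10.3 -1.0 -12.8 -2.6 0.0 2.6
-10.3 0.1 -12.8 -2.7 0.0 2.7
-10.3 1.2 -12.8 -2.6 0.0 2.6
-10.2 2.2 -12.7 -2.7 0.0 2.7
-10.1 3.3 -12.6 -2.6 0.0 2.6
-9.9 4.3 -12.4 -2.7 0.0 2.7
-9.7 5.4 -12.2 -2.6 0.0 2.7
-9.4 6.4 -11.9 -2.6 0.0 2.6
-9.1 7.3 -11.5 -2.7 0.1 2.7
-8.8 8.2 -11.2 -2.6 0.0 2.6
```

Emit:
move_arm(plan="-7.5 -10.7 -10 -2.7 0 2.7 1;-8 -9.9 -10.5 -2.7 0 2.7 1;-8.4 -9 -10.9 -2.7 0 2.7 1;-8.8 -8.1 -11.3 -2.6 0 2.6 1;-9.2 -7.1 -11.6 -2.7 0 2.7 1;-9.5 -6.2 -12 -2.7 0 2.7 1;-9.7 -5.1 -12.2 -2.6 0 2.6 1;-9.9 -4.1 -12.4 -2.7 0 2.7 1;-10.1 -3.1 -12.6 -2.6 0 2.6 1;-10.2 -2.1 -12.7 -2.7 0 2.7 1")

```text
t: 10.9
ee_pos: [0.5444, 0.0694, 0.181]
orientation: [-3.137, -0.784, 1.694]
force: [0.8, 0.1, -2.9]
finger_gap: 0.0616
```

Emit:
move_arm(plan="-10.3 -1 -12.8 -2.6 0 2.6 1;-10.3 0 -12.8 -2.7 0 2.7 1;-10.3 1.2 -12.8 -2.6 0 2.6 1;-10.2 2.2 -12.7 -2.7 0 2.7 1;-10.1 3.3 -12.6 -2.6 0 2.6 1;-9.9 4.3 -12.4 -2.7 0 2.7 1;-9.7 5.4 -12.2 -2.6 0 2.6 1;-9.4 6.4 -11.9 -2.7 0 2.7 1;-9.1 7.3 -11.5 -2.7 0 2.7 1;-8.8 8.2 -11.2 -2.6 0 2.6 1")

```text
t: 11.9
ee_pos: [0.556, -0.094, 0.1993]
orientation: [-3.14, -0.783, 1.04]
force: [-0.2, 0.3, -1.9]
finger_gap: 0.0615
```

```bash
python3 - <<'E'
from pourpath import *
d=robot.snapshot("side");cv2.imwrite("pics/s9.png",d["frame"][:,:,::-1])
o=robot.get_obs();print(o["t"],o["ee_pos"],o["finger_gap"],o["force"])
p0,R0=cur(); p,R,_,_=pose(0); print("rest",(p-p0).round(4),np.degrees((R0.inv()*R).as_rotvec()).round(1))
N=27
ks=np.r_[np.linspace(0,1,N+1)[1:]]
a,B=p0,R0
for i,k in enumerate(ks):
    p,R,u,_=pose(k)
    dd=np.round(B.inv().apply(p-a)*1e3,1); w=np.round(np.degrees((B.inv()*R).as_rotvec()),1)
    a=a+B.apply(dd/1e3); B=B*Ro.from_rotvec(np.radians(w)); print(*dd,*w,1,"  # tilt",np.degrees(np.arccos(u[2])).round())
E
```

```text
11.95 [ 0.55597338 -0.09573514  0.19962244] 0.061302037739580414 [ 0.00361061 -1.78596663 -1.76709576]
rest [0.0012 0.0028 0.0019] [ 0.4  0.2 -0.4]
0.5 -2.5 2.9 1.6 -1.0 4.8 1   # tilt 5.0
-2.4 -1.7 2.5 1.2 -1.2 5.2 1   # tilt 9.0
-2.1 -1.3 2.6 1.2 -1.2 5.1 1   # tilt 14.0
-2.0 -1.0 2.7 1.1 -1.2 5.2 1   # tilt 18.0
-1.7 -0.5 2.8 1.2 -1.2 5.2 1   # tilt 23.0
-1.4 -0.1 2.7 1.2 -1.2 5.1 1   # tilt 28.0
-1.2 0.2 2.8 1.2 -1.2 5.2 1   # tilt 32.0
-0.9 0.5 2.8 1.2 -1.2 5.2 1   # tilt 37.0
-0.5 0.9 2.7 1.1 -1.2 5.1 1   # tilt 41.0
-0.2 1.1 2.7 1.2 -1.3 5.2 1   # tilt 46.0
0.2 1.3 2.7 1.2 -1.2 5.2 1   # tilt 50.0
0.6 1.6 2.6 1.2 -1.2 5.1 1   # tilt 55.0
1.0 1.7 2.5 1.2 -1.2 5.2 1   # tilt 59.0
1.4 1.8 2.4 1.2 -1.2 5.2 1   # tilt 64.0
1.8 2.0 2.3 1.2 -1.2 5.1 1   # tilt 68.0
2.2 1.9 2.2 1.1 -1.2 5.2 1   # tilt 72.0
2.6 2.0 2.1 1.2 -1.2 5.2 1   # tilt 76.0
2.9 2.0 1.9 1.2 -1.2 5.1 1   # tilt 80.0
3.4 1.9 1.8 1.2 -1.2 5.2 1   # tilt 84.0
3.6 1.8 1.7 1.2 -1.2 5.2 1   # tilt 88.0
4.0 1.7 1.6 1.2 -1.2 5.1 1   # tilt 92.0
4.3 1.5 1.4 1.1 -1.2 5.2 1   # tilt 95.0
4.6 1.4 1.3 1.2 -1.2 5.2 1   # tilt 99.0
4.7 1.2 1.2 1.2 -1.2 5.1 1   # tilt 102.0
5.0 0.9 1.1 1.2 -1.2 5.2 1   # tilt 105.0
5.1 0.8 1.0 1.2 -1.2 5.2 1   # tilt 108.0
5.2 0.5 1.0 1.2 -1.2 5.1 1   # tilt 110.0
```

View pics/s9.png

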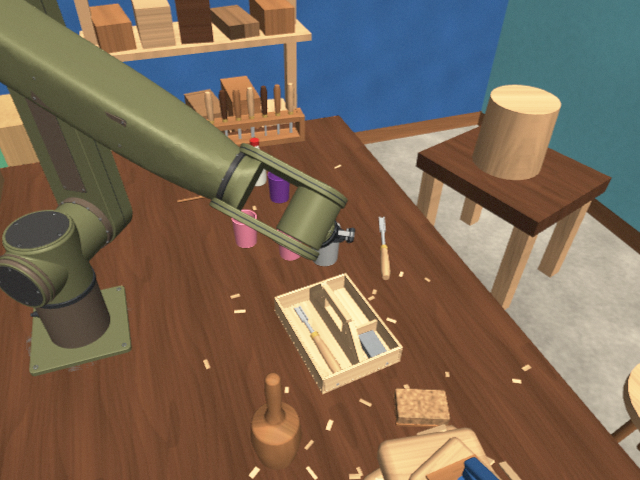

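Emit:
move_arm(plan="0.5 -2.5 2.9 1.6 -1 4.8 1;-2.4 -1.7 2.5 1.2 -1.2 5.2 1;-2.1 -1.3 2.6 1.2 -1.2 5.1 1;-2 -1 2.7 1.1 -1.2 5.2 1;-1.7 -0.5 2.8 1.2 -1.2 5.2 1;-1.4 0 2.7 1.2 -1.2 5.1 1;-1.2 0.2 2.8 1.2 -1.2 5.2 1;-0.9 0.5 2.8 1.2 -1.2 5.2 1;-0.5 0.9 2.7 1.1 -1.2 5.1 1;-0.2 1.1 2.7 1.2 -1.3 5.2 1")

```text
t: 12.95
ee_pos: [0.5503, -0.0796, 0.1717]
orientation: [-2.443, -0.237, 0.167]
force: [-0.2, -0.2, -2.8]
finger_gap: 0.0612
```

Emit:
move_arm(plan="0.2 1.3 2.7 1.2 -1.2 5.2 1;0.6 1.6 2.6 1.2 -1.2 5.1 1;1 1.7 2.5 1.2 -1.2 5.2 1;1.4 1.8 2.4 1.2 -1.2 5.2 1;1.8 2 2.3 1.2 -1.2 5.1 1;2.2 1.9 2.2 1.1 -1.2 5.2 1;2.6 2 2.1 1.2 -1.2 5.2 1;2.9 2 1.9 1.2 -1.2 5.1 1;0 0 0 0 0 0 1;0 0 0 0 0 0 1")

```text
t: 13.95
ee_pos: [0.5617, -0.0771, 0.1467]
orientation: [-2.302, 0.388, -0.226]
force: [1.0, 0.3, -2.2]
finger_gap: 0.0612
```

```bash
python3 - <<'E'
from pourpath import *
d=robot.snapshot("side");cv2.imwrite("pics/s10.png",cv2.resize(d["frame"][160:400,220:480,::-1],None,fx=2.5,fy=2.5,interpolation=cv2.INTER_CUBIC))
d=robot.snapshot("top");cv2.imwrite("pics/t10.png",cv2.resize(d["frame"][180:320,330:490,::-1],None,fx=4,fy=4,interpolation=cv2.INTER_CUBIC))
o=robot.get_obs();print(o["t"],o["ee_pos"],o["finger_gap"],o["force"])
p0,R0=cur(); p,R,_,_=pose(18/27); print("rest",(p-p0).round(4),np.degrees((R0.inv()*R).as_rotvec()).round(1))
a,B=p0,R0
for i in range(1,10):
    p,R,u,_=pose((18+i)/27)
    dd=np.round(B.inv().apply(p-a)*1e3,1); w=np.round(np.degrees((B.inv()*R).as_rotvec()),1)
    a=a+B.apply(dd/1e3); B=B*Ro.from_rotvec(np.radians(w)); print(*dd,*w,1,"  # tilt",np.degrees(np.arccos(u[2])).round())
E
```

```text
14.05 [ 0.56180309 -0.07713465  0.14731374] 0.06143710937422258 [ 0.1435067   1.26273461 -2.68874321]
rest [-0.0002 -0.0027 -0.0003] [0.1 0.3 0.4]
3.8 3.8 -0.1 1.3 -0.9 5.6 1   # tilt 84.0
3.7 1.8 1.7 1.2 -1.2 5.2 1   # tilt 88.0
4.0 1.7 1.6 1.2 -1.2 5.1 1   # tilt 92.0
4.3 1.5 1.4 1.2 -1.2 5.2 1   # tilt 95.0
4.5 1.4 1.3 1.2 -1.2 5.2 1   # tilt 99.0
4.8 1.2 1.2 1.1 -1.2 5.1 1   # tilt 102.0
4.9 1.0 1.1 1.2 -1.2 5.2 1   # tilt 105.0
5.1 0.7 1.0 1.2 -1.2 5.2 1   # tilt 108.0
5.3 0.5 1.0 1.2 -1.3 5.1 1   # tilt 110.0
```

View pics/s10.png

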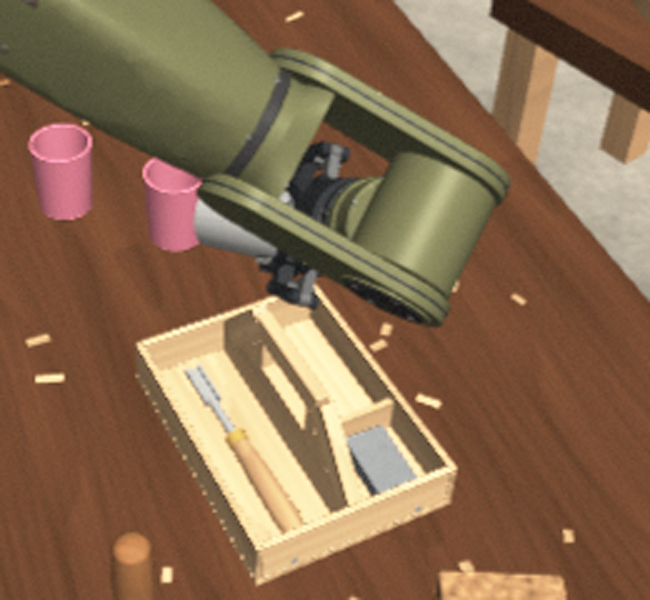

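View pics/t10.png

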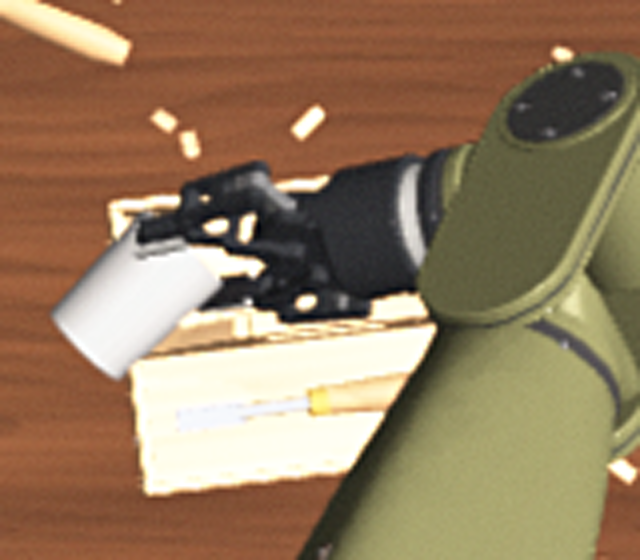

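The mouth is over the bay's +y end. I'll finish the tip.

Emit:
move_arm(plan="3.8 3 0.5 1.2 -1 5.4 1;3.7 1.8 1.7 1.2 -1.2 5.2 1;4 1.7 1.6 1.2 -1.2 5.1 1;4.3 1.5 1.4 1.2 -1.2 5.2 1;4.5 1.4 1.3 1.2 -1.2 5.2 1;4.8 1.2 1.2 1.1 -1.2 5.1 1;4.9 1 1.1 1.2 -1.2 5.2 1;5.1 0.7 1 1.2 -1.2 5.2 1;5.3 0.5 1 1.2 -1.3 5.1 1;0 0 0 0 0 0 1")

```text
t: 15.05
ee_pos: [0.5799, -0.0873, 0.1107]
orientation: [-2.587, 1.088, -0.898]
force: [1.4, -0.4, 8.2]
finger_gap: 0.0611
```

```bash
python3 - <<'E'
from pourpath import *
d=robot.snapshot("side");cv2.imwrite("pics/s11.png",cv2.resize(d["frame"][160:400,220:480,::-1],None,fx=2.5,fy=2.5,interpolation=cv2.INTER_CUBIC))
d=robot.snapshot("top");cv2.imwrite("pics/t11.png",cv2.resize(d["frame"][180:320,330:490,::-1],None,fx=4,fy=4,interpolation=cv2.INTER_CUBIC))
d=robot.snapshot("wrist");cv2.imwrite("pics/w11.png",d["frame"][:,:,::-1])
o=robot.get_obs();print(o["t"],o["ee_pos"],o["finger_gap"],o["force"]); p0,R0=cur();print(np.degrees(np.arccos(R0.apply(u_t)[2])))
E
```

```text
15.2 [ 0.57981756 -0.08712124  0.11068455] 0.061327632748285774 [0.62646168 0.19280636 6.4843668 ]
110.05885659215754
```

View pics/s11.png

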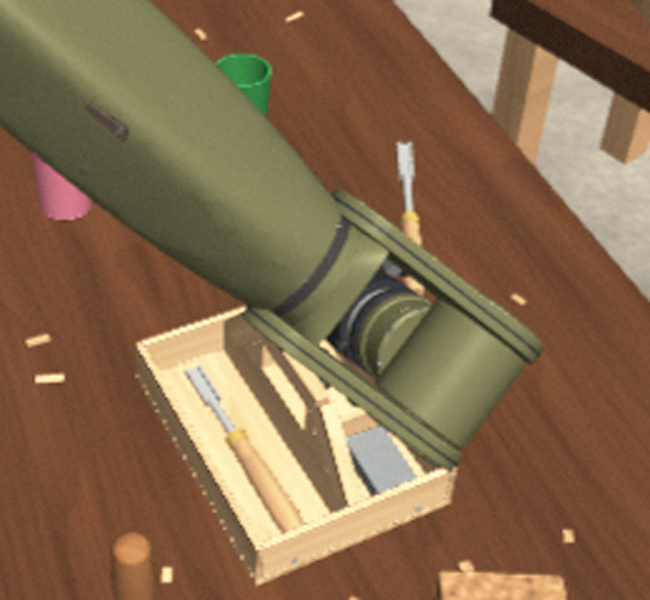

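View pics/w11.png

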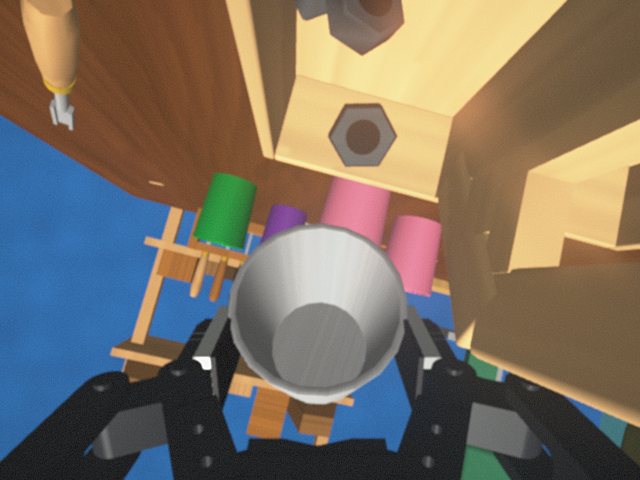

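The cup is empty and the nuts are in the bay in the wrist view, near (365,20) and (362,130). There's a light 6 N contact somewhere, so I'll lift straight off first.

```bash
python3 - <<'E'
from pourpath import *
p0,R0=cur(); print(R0.inv().apply([0,0,8]).round(2))
# reverse: from lifted pose to start pose(0)
p1=p0+[0,0,.08]; ps,Rs_,_,_=pose(0); q=robot.get_obs()["q"]
w=(R0.inv()*Rs_).as_rotvec(); print(np.degrees(np.linalg.norm(w)))
for k in np.linspace(0,1,6):
    q,e=ik(p1+(ps+[0,0,.03]-p1)*k,R0*Ro.from_rotvec(w*k),q); print(k,q.round(2),e.round(4))
plan(ps+[0,0,.03],Rs_,20,p1,R0)
E
```

```text
[-7.07 -1.97 -3.18]
146.4842831501272
0.0 [-0.62  0.4   1.67  0.85  1.89  2.1 ] 0.0
0.2 [-0.59  0.34  1.66  0.74  1.85  1.64] 0.0
0.4 [-0.57  0.24  1.7   0.66  1.76  1.19] 0.0
0.6000000000000001 [-0.57  0.12  1.78  0.64  1.63  0.72] 0.0
0.8 [-0.6  -0.    1.88  0.68  1.51  0.23] 0.0
1.0 [-0.65 -0.09  1.98  0.79  1.43 -0.31] 0.0
from [ 0.5798 -0.0871  0.1907] dist mm 47.02838242762334 deg/row 7.32
-2.0 0.6 -1.0 -1.6 1.6 -7.0
-2.1 0.4 -1.1 -1.6 1.6 -7.0
-2.1 0.2 -1.1 -1.6 1.6 -7.0
-2.0 -0.0 -1.2 -1.6 1.6 -7.0
-2.0 -0.3 -1.2 -1.6 1.6 -6.9
-1.9 -0.4 -1.3 -1.6 1.6 -7.0
-1.8 -0.6 -1.3 -1.6 1.6 -6.9
-1.7 -0.8 -1.4 -1.6 1.6 -7.0
-1.5 -1.0 -1.5 -1.6 1.6 -6.9
-1.4 -1.1 -1.6 -1.6 1.6 -7.0
-1.2 -1.2 -1.6 -1.6 1.6 -6.9
-1.0 -1.3 -1.7 -1.6 1.6 -7.0
-0.8 -1.4 -1.8 -1.6 1.6 -6.9
-0.5 -1.4 -1.8 -1.7 1.6 -7.0
-0.3 -1.4 -1.9 -1.6 1.6 -6.9
-0.1 -1.4 -1.9 -1.7 1.6 -7.0
0.1 -1.3 -1.9 -1.6 1.6 -6.9
0.3 -1.2 -2.0 -1.7 1.7 -7.0
0.5 -1.1 -2.0 -1.6 1.6 -6.9
0.7 -1.1 -2.0 -1.7 1.7 -7.0
```

Emit:
move_arm(plan="-7 -2 -3.2 0 0 0 1;-7 -2 -3.2 0 0 0 1;-7 -2 -3.2 0 0 0 1;-7 -2 -3.2 0 0 0 1;-7 -2 -3.2 0 0 0 1;-7 -2 -3.2 0 0 0 1;-7 -2 -3.2 0 0 0 1;-7 -2 -3.2 0 0 0 1;-7 -2 -3.2 0 0 0 1;-7 -2 -3.2 0 0 0 1")

```text
t: 16.2
ee_pos: [0.5795, -0.0871, 0.1874]
orientation: [-2.596, 1.086, -0.905]
force: [-0.3, 0.3, -1.6]
finger_gap: 0.0614
```

```bash
python3 - <<'E'
from pourpath import *
d=robot.snapshot("wrist");cv2.imwrite("pics/w12.png",d["frame"][:,:,::-1])
o=robot.get_obs();print(o["t"],o["ee_pos"],o["finger_gap"],o["force"])
E
```

```text
16.25 [ 0.57997617 -0.08738514  0.1889367 ] 0.061075974386383 [ 0.73120511 -0.0979875  -0.1348402 ]
```

View pics/w12.png

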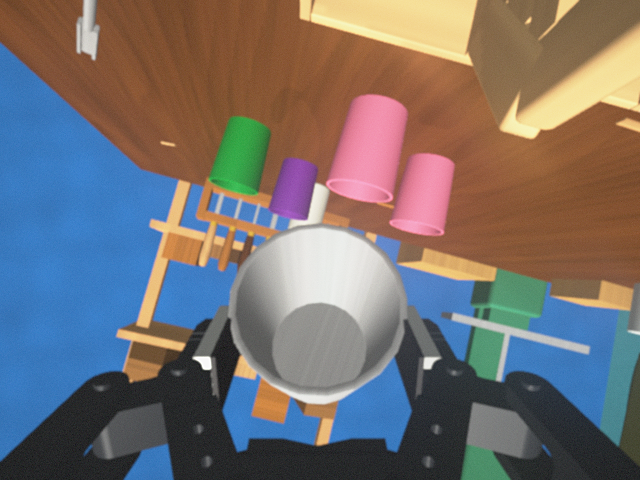

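Emit:
move_arm(plan="-2 0.6 -1 -1.6 1.6 -7 1;-2.1 0.4 -1.1 -1.6 1.6 -7 1;-2.1 0.2 -1.1 -1.6 1.6 -7 1;-2 0 -1.2 -1.6 1.6 -7 1;-2 -0.3 -1.2 -1.6 1.6 -6.9 1;-1.9 -0.4 -1.3 -1.6 1.6 -7 1;-1.8 -0.6 -1.3 -1.6 1.6 -6.9 1;-1.7 -0.8 -1.4 -1.6 1.6 -7 1;-1.5 -1 -1.5 -1.6 1.6 -6.9 1;-1.4 -1.1 -1.6 -1.6 1.6 -7 1")

```text
t: 17.25
ee_pos: [0.5682, -0.0899, 0.2075]
orientation: [-2.35, 0.027, -0.013]
force: [0.0, 1.2, -2.0]
finger_gap: 0.0611
```

Emit:
move_arm(plan="-1.2 -1.2 -1.6 -1.6 1.6 -6.9 1;-1 -1.3 -1.7 -1.6 1.6 -7 1;-0.8 -1.4 -1.8 -1.6 1.6 -6.9 1;-0.5 -1.4 -1.8 -1.7 1.6 -7 1;-0.3 -1.4 -1.9 -1.6 1.6 -6.9 1;-0.1 -1.4 -1.9 -1.7 1.6 -7 1;0.1 -1.3 -1.9 -1.6 1.6 -6.9 1;0.3 -1.2 -2 -1.7 1.7 -7 1;0.5 -1.1 -2 -1.6 1.6 -6.9 1;0.7 -1.1 -2 -1.7 1.7 -7 1")

```text
t: 18.25
ee_pos: [0.5567, -0.0925, 0.228]
orientation: [3.14, -0.784, 1.051]
force: [1.4, -0.5, -2.1]
finger_gap: 0.0612
```

```bash
python3 - <<'E'
from pourpath import *
d=robot.snapshot("top");cv2.imwrite("pics/t13.png",cv2.resize(d["frame"][180:320,180:490,::-1],None,fx=2.5,fy=2.5,interpolation=cv2.INTER_CUBIC))
o=robot.get_obs();print(o["t"],o["ee_pos"],o["finger_gap"],o["force"])
p0,R0=cur();print(np.degrees(np.arccos(R0.apply(u_t)[2])))
# carry back to above original place, upright
p1,R1=plan(pg+[0,0,.12],Rg,20)
E
```

```text
18.3 [ 0.55576603 -0.092433    0.22739271] 0.061318921182578076 [-0.29087217  0.45434279 -1.53618057]
0.21948690554207864
from [ 0.5558 -0.0924  0.2274] dist mm 331.5768482252513 deg/row 3.74
7.5 -9.0 11.7 2.7 0.0 -2.6
7.9 -8.1 12.1 2.6 -0.0 -2.6
8.3 -7.2 12.4 2.7 -0.0 -2.6
8.6 -6.2 12.7 2.6 -0.0 -2.7
8.9 -5.2 13.0 2.7 -0.0 -2.6
9.1 -4.2 13.2 2.6 -0.0 -2.7
9.2 -3.2 13.4 2.7 -0.0 -2.6
9.4 -2.1 13.5 2.6 -0.0 -2.7
9.4 -1.1 13.6 2.7 -0.0 -2.6
9.5 -0.0 13.6 2.6 -0.0 -2.7
9.4 1.1 13.6 2.7 -0.0 -2.6
9.4 2.1 13.5 2.6 -0.0 -2.7
9.3 3.2 13.4 2.7 -0.0 -2.6
9.1 4.2 13.2 2.6 -0.0 -2.7
8.9 5.2 13.0 2.7 -0.0 -2.6
8.6 6.2 12.7 2.6 -0.0 -2.7
8.3 7.2 12.5 2.7 -0.0 -2.6
7.9 8.2 12.1 2.6 -0.0 -2.7
7.5 9.0 11.7 2.7 -0.0 -2.6
7.1 10.0 11.2 2.6 -0.0 -2.7
```

View pics/t13.png

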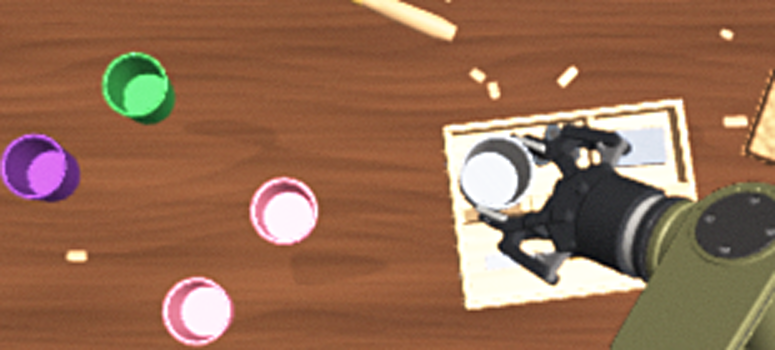

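The cup is empty, its floor plain white, and the tote has not moved. Now I'll carry the cup back.

Emit:
move_arm(plan="7.5 -9 11.7 2.7 0 -2.6 1;7.9 -8.1 12.1 2.6 0 -2.6 1;8.3 -7.2 12.4 2.7 0 -2.6 1;8.6 -6.2 12.7 2.6 0 -2.7 1;8.9 -5.2 13 2.7 0 -2.6 1;9.1 -4.2 13.2 2.6 0 -2.7 1;9.2 -3.2 13.4 2.7 0 -2.6 1;9.4 -2.1 13.5 2.6 0 -2.7 1;9.4 -1.1 13.6 2.7 0 -2.6 1;9.5 0 13.6 2.6 0 -2.7 1")

```text
t: 19.3
ee_pos: [0.5466, 0.072, 0.198]
orientation: [-3.133, -0.787, 1.7]
force: [-0.1, 0.3, -1.9]
finger_gap: 0.061
```

Emit:
move_arm(plan="9.4 1.1 13.6 2.7 0 -2.6 1;9.4 2.1 13.5 2.6 0 -2.7 1;9.3 3.2 13.4 2.7 0 -2.6 1;9.1 4.2 13.2 2.6 0 -2.7 1;8.9 5.2 13 2.7 0 -2.6 1;8.6 6.2 12.7 2.6 0 -2.7 1;8.3 7.2 12.5 2.7 0 -2.6 1;7.9 8.2 12.1 2.6 0 -2.7 1;7.5 9 11.7 2.7 0 -2.6 1;7.1 10 11.2 2.6 0 -2.7 1")

```text
t: 20.3
ee_pos: [0.5356, 0.2351, 0.1685]
orientation: [-3.135, -0.79, 2.355]
force: [0.4, 0.2, -1.5]
finger_gap: 0.0613
```

```bash
python3 - <<'E'
from pourpath import *
d=robot.snapshot("side");cv2.imwrite("pics/s14.png",cv2.resize(d["frame"][140:400,220:480,::-1],None,fx=2.3,fy=2.3,interpolation=cv2.INTER_CUBIC))
d=robot.snapshot("top");cv2.imwrite("pics/t14.png",cv2.resize(d["frame"][180:320,180:490,::-1],None,fx=2.5,fy=2.5,interpolation=cv2.INTER_CUBIC))
d=robot.snapshot("wrist");cv2.imwrite("pics/w14.png",d["frame"][:,:,::-1])
o=robot.get_obs();print(o["t"],o["ee_pos"],o["finger_gap"],o["force"])
p0,R0=cur();print(np.degrees(np.arccos(R0.apply(u_t)[2])), (p0+R0.apply(foot_t)))
plan(pg+[0,0,.002],Rg,10)
E
```

```text
20.45 [0.53538847 0.23518262 0.16833814] 0.06121970395129289 [ 0.59839381  0.8354309  -0.96097469]
0.41184088293030147 [0.54645108 0.22466944 0.11984101]
from [0.5354 0.2352 0.1683] dist mm 117.97008527017229 deg/row 0.04
-8.4 -0.2 8.3 -0.0 -0.0 -0.0
-8.4 -0.2 8.3 -0.0 -0.0 -0.0
-8.4 -0.2 8.3 -0.0 -0.0 -0.0
-8.4 -0.2 8.3 -0.0 -0.1 -0.0
-8.4 -0.2 8.3 -0.0 -0.0 -0.0
-8.4 -0.2 8.3 -0.0 -0.1 -0.0
-8.4 -0.2 8.3 -0.0 -0.0 -0.0
-8.3 -0.3 8.3 -0.0 -0.1 -0.0
-8.3 -0.2 8.3 -0.1 -0.0 -0.1
-8.4 -0.3 8.3 -0.0 -0.1 -0.0
```

View pics/t14.png

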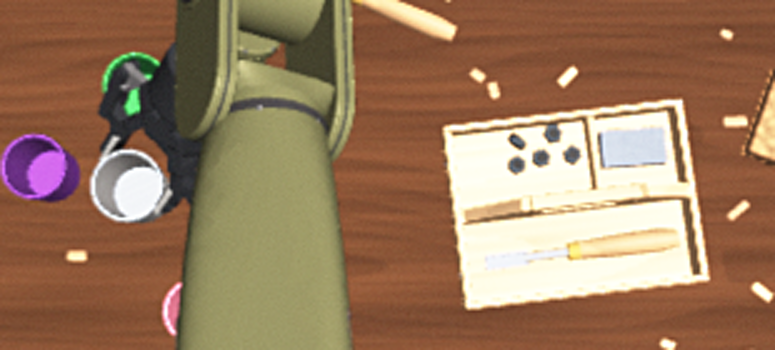

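View pics/s14.png

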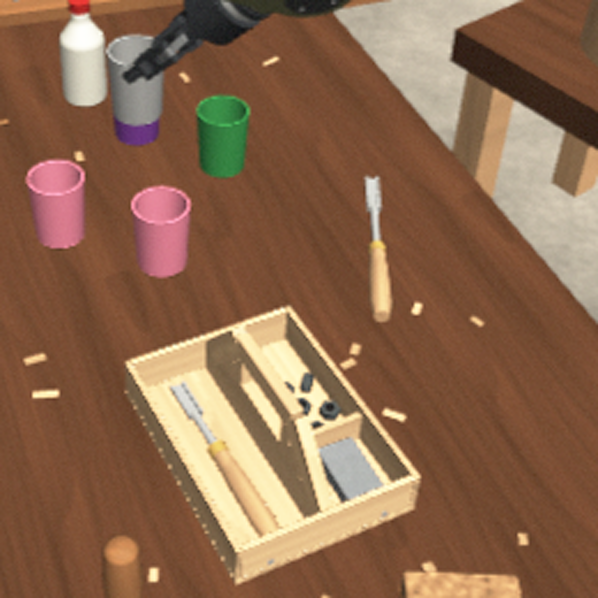

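View pics/w14.png

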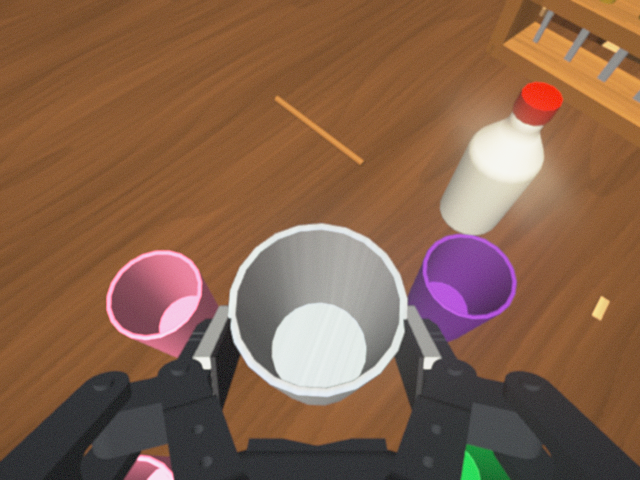

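All five nuts lie in the bay, at top-crop (517,141), (554,133), (516,165), (541,157) and (571,153). The cup sits in the grip just as when it was taken. Lowering now.

Emit:
move_arm(plan="-10 0 10 0 0 0 1;-10 0 10 0 0 0 1;-10 0 10 0 0 0 1;-10 -1 10 0 0 0 1;-10 -1 10 0 0 0 1;-10 0 10 0 0 0 1;-10 0 10 0 0 0 1;-7 0 7 0 0 0 1;-3 0 3 0 0 0 1;-1.5 0 1.5 0 0 0 1")

```text
t: 21.45
ee_pos: [0.5339, 0.2316, 0.0536]
orientation: [-3.136, -0.79, 2.35]
force: [0.3, -0.7, -1.2]
finger_gap: 0.0615
```

```bash
python3 - <<'E'
from pourpath import *
o=robot.get_obs();print(o["t"],o["ee_pos"],o["finger_gap"],o["force"])
p0,R0=cur();print(np.degrees(np.arccos(R0.apply(u_t)[2])), (p0+R0.apply(foot_t)))
E
```

```text
21.45 [0.53388643 0.23163069 0.05359312] 0.06148213384228612 [ 0.34210436 -0.69057474 -1.15943588]
0.34254647952578804 [0.54497206 0.22109226 0.00510672]
```

Emit:
move_arm(plan="-1 0 1 0 0 0 1;-1 0 1 0 0 0 1;-1 0 1 0 0 0 1;0 0 0 0 0 0 1;0 0 0 0 0 0 1;0 0 0 0 0 0 1;0 0 0 0 0 0 1;0 0 0 0 0 0 1;0 0 0 0 0 0 1;0 0 0 0 0 0 1")

```text
t: 22.45
ee_pos: [0.5339, 0.2316, 0.0498]
orientation: [-3.137, -0.789, 2.35]
force: [0.1, -0.9, -0.7]
finger_gap: 0.0613
```

```bash
python3 - <<'E'
from pourpath import *
o=robot.get_obs();print(o["t"],o["ee_pos"],o["finger_gap"],o["force"])
p0,R0=cur();print(np.degrees(np.arccos(R0.apply(u_t)[2])), (p0+R0.apply(foot_t)))
E
```

```text
22.45 [0.53389714 0.23156645 0.04978761] 0.06134839263922619 [ 0.08093531 -0.90272745 -0.67926447]
0.3154183724688402 [0.54500506 0.22102248 0.00130752]
```

1.3 mm left to go. I'll set it down and open to about 78 mm.

Emit:
move_arm(plan="-0.5 0 0.5 0 0 0 1;-0.5 0 0.5 0 0 0 1;0 0 0 0 0 0 1;0 0 0 0 0 0 0.08;0 0 0 0 0 0 0.08;0 0 0 0 0 0 0.08;0 0 0 0 0 0 0.08;0 0 0 0 0 0 0.08;0 0 0 0 0 0 0.08;0 0 0 0 0 0 0.08")

```text
t: 23.45
ee_pos: [0.5339, 0.2316, 0.0484]
orientation: [-3.137, -0.789, 2.35]
force: [0.4, 0.1, -0.2]
finger_gap: 0.0785
```

```bash
python3 - <<'E'
from pourpath import *
o=robot.get_obs();print(o["t"],o["ee_pos"],o["finger_gap"],o["force"])
d=robot.snapshot("wrist");cv2.imwrite("pics/w15.png",d["frame"][:,:,::-1])
E
```

```text
23.45 [0.53389694 0.23159032 0.04837658] 0.07847309209048357 [ 0.41894622  0.11599849 -0.18146063]
```

View pics/w15.png

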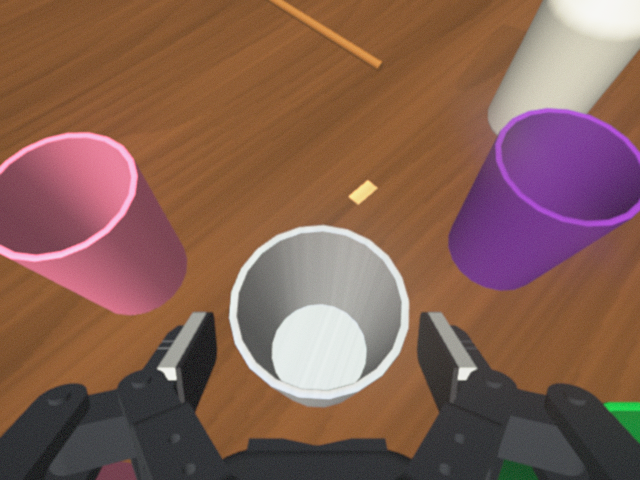

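The tumbler stands upright. Now I'll go up and over to the tote handle, tool down with the jaws across the rail.

```bash
python3 - <<'E'
from pourpath import *
a=np.radians(6.1); y=np.array([np.cos(a),np.sin(a),0]); z=np.array([0,0,-1.]); Rd=Ro.from_matrix(np.c_[np.cross(y,z),y,z])
p0,R0=cur(); p1=p0+[0,0,.17]; q=robot.get_obs()["q"]
H=np.array([.540,-.209,.22])
for k in np.linspace(0,1,5):
    w=(R0.inv()*Rd).as_rotvec(); q,e=ik(p1+(H-p1)*k,R0*Ro.from_rotvec(w*k),q); print(q.round(2),e)
print(R0.inv().apply([0,0,17]).round(1))
plan(H,Rd,12,p1,R0)
E
```

```text
[ 0.04  0.26  1.63  0.57  1.81 -0.76] 1.1102230246251565e-15
[-0.09  0.14  1.71  0.41  1.73 -0.72] 1.1102230246251565e-15
[-0.23  0.04  1.76  0.26  1.64 -0.68] 2.220446049250313e-15
[-0.35 -0.01  1.79  0.13  1.52 -0.63] 1.6653345369377348e-14
[-0.46 -0.04  1.8  -0.    1.38 -0.57] 3.464404129441283e-13
[ 12.1  -0.1 -12. ]
from [0.5339 0.2316 0.2183] dist mm 440.60934111288736 deg/row 4.9
-18.5 -25.5 -18.8 -1.3 -3.6 3.1
-21.0 -24.1 -18.1 -1.3 -3.6 3.0
-23.4 -22.5 -17.2 -1.3 -3.6 3.1
-25.6 -20.8 -16.2 -1.3 -3.6 3.0
-27.6 -19.0 -14.9 -1.3 -3.6 3.1
-29.5 -17.2 -13.6 -1.3 -3.6 3.0
-31.1 -15.3 -12.0 -1.3 -3.6 3.0
-32.6 -13.3 -10.3 -1.3 -3.6 3.1
-33.9 -11.3 -8.5 -1.3 -3.7 3.0
-34.9 -9.4 -6.6 -1.3 -3.6 3.1
-35.7 -7.3 -4.5 -1.3 -3.7 3.0
-36.2 -5.4 -2.3 -1.2 -3.6 3.1
```

Emit:
move_arm(plan="6 0 -6 0 0 0 0.08;10 0 -10 0 0 0 0.08;12 0 -12 0 0 0 0.08;12 0 -12 0 0 0 0.08;14 0 -14 0 0 0 0.08;14 0 -14 0 0 0 0.08;14 0 -14 0 0 0 0.08;14 0 -14 0 0 0 0.08;12 0 -12 0 0 0 0.08;12 0 -12 0 0 0 0.08")

```text
t: 24.5
ee_pos: [0.5348, 0.2315, 0.2196]
orientation: [-3.137, -0.789, 2.351]
force: [0.3, -0.2, -0.5]
finger_gap: 0.0779
```

Emit:
move_arm(plan="-18.5 -25.5 -18.8 -1.3 -3.6 3.1 0;-21 -24.1 -18.1 -1.3 -3.6 3 0;-23.4 -22.5 -17.2 -1.3 -3.6 3.1 0;-25.6 -20.8 -16.2 -1.3 -3.6 3 0;-27.6 -19 -14.9 -1.3 -3.6 3.1 0;-29.5 -17.2 -13.6 -1.3 -3.6 3 0;-31.1 -15.3 -12 -1.3 -3.6 3 0;-32.6 -13.3 -10.3 -1.3 -3.6 3.1 0;-33.9 -11.3 -8.5 -1.3 -3.7 3 0;-34.9 -9.4 -6.6 -1.3 -3.6 3.1 0")

```text
t: 25.5
ee_pos: [0.5397, -0.1371, 0.2202]
orientation: [-3.105, -0.127, 1.778]
force: [0.4, 0.3, 0.7]
finger_gap: 0.0853
```

Emit:
move_arm(plan="-35.7 -7.3 -4.5 -1.3 -3.7 3 0;-36.2 -5.4 -2.3 -1.2 -3.6 3.1 0;0 0 0 0 0 0 0;0 0 0 0 0 0 0;0 0 0 0 0 0 0;0 0 0 0 0 0 0;0 0 0 0 0 0 0;0 0 0 0 0 0 0;0 0 0 0 0 0 0;0 0 0 0 0 0 0")

```text
t: 26.5
ee_pos: [0.5409, -0.2089, 0.2196]
orientation: [-3.141, -0.0, 1.677]
force: [0.9, -1.2, 0.8]
finger_gap: 0.0852
```

```bash
python3 - <<'E'
from pourpath import *
o=robot.get_obs();p0,R0=cur()
s=robot.snapshot("wrist");cv2.imwrite("pics/w16.png",s["frame"][:,:,::-1])
print(o["t"],o["q"].round(3),o["ee_pos"],o["orientation"],o["finger_gap"],o["force"])
d=robot.snapshot("side");cv2.imwrite("pics/s16.png",d["frame"][:,:,::-1])
t=robot.snapshot("top");cv2.imwrite("pics/t16.png",cv2.resize(t["frame"][180:320,180:490,::-1],None,fx=2.5,fy=2.5,interpolation=cv2.INTER_CUBIC))
np.savez("w16.npz",p=p0,R=R0.as_matrix(),**s)
E
```

```text
26.5 [-0.461 -0.036  1.799  0.     1.379 -0.567] [ 0.54093931 -0.2088982   0.21963183] [-3.14137010e+00 -3.76608395e-04  1.67704749e+00] 0.08520358094758985 [ 0.85886092 -1.24522     0.7543696 ]
```

View pics/w16.png

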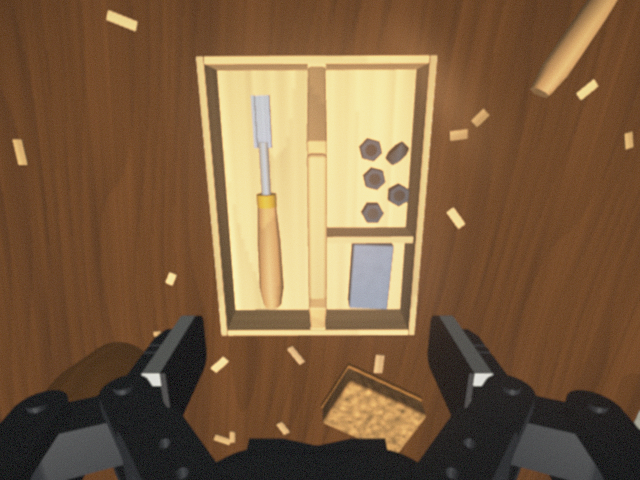

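View pics/s16.png

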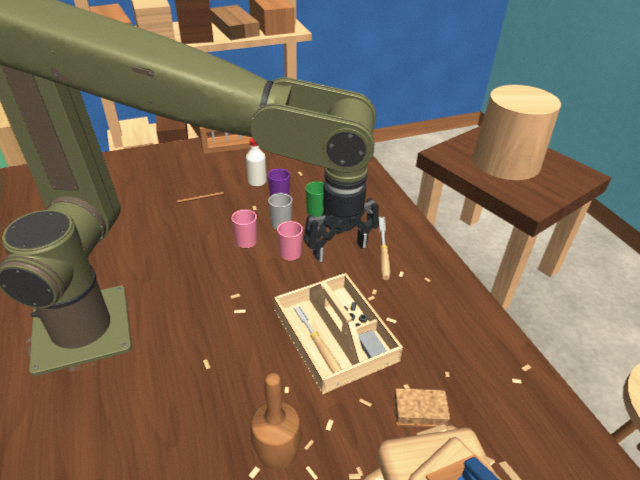

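View pics/t16.png

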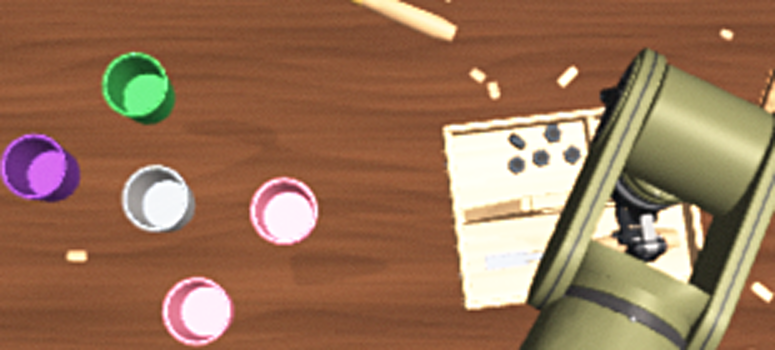

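Wrist view: the rail runs from about (317,148) to (318,302), midway between the fingers and parallel to the tool's axis. All five nuts are in the bay. Next, the rail's position from the wrist camera.

```bash
python3 - <<'E'
from pourpath import *
s=np.load("w16.npz");H=s["hand_eye"];R=s["R"];p=s["p"]
def wr(uv,z):
    d=R@(H[:3,:3]@np.linalg.solve(s["K"],[uv[0],uv[1],1.])); c=p+R@H[:3,3]; return c+d*(z-c[2])/d[2]
for uv in ((308,148),(327,148),(317,142),(317,154),(309,301),(327,301),(318,296)): print(uv,wr(uv,.115).round(4),"tote",(w2T(wr(uv,.115))*1e3).round(1))
for uv in ((197,57),(437,57),(412,333),(223,333)): print(uv,wr(uv,.05).round(4))
E
python3 - <<'E'
import cv2
f=cv2.imread("pics/w16.png")[120:345,200:440];cv2.imwrite("pics/w16z.png",cv2.resize(f,None,fx=2.6,fy=2.6,interpolation=cv2.INTER_CUBIC))
E
```

```text
(308, 148) [ 0.5268 -0.1487  0.115 ] tote [ -7.7  61.5 115. ]
(327, 148) [ 0.5396 -0.1473  0.115 ] tote [  5.2  61.5 115. ]
(317, 142) [ 0.5325 -0.1441  0.115 ] tote [ -1.6  65.4 115. ]
(317, 154) [ 0.5333 -0.152   0.115 ] tote [ -1.6  57.5 115. ]
(309, 301) [ 0.5389 -0.2625  0.115 ] tote [ -7.8 -52.9 115. ]
(327, 301) [ 0.5526 -0.261   0.115 ] tote [  6.  -52.9 115. ]
(318, 296) [ 0.5453 -0.2575  0.115 ] tote [ -0.9 -48.7 115. ]
(197, 57) [ 0.4323 -0.0935  0.05  ]
(437, 57) [ 0.6197 -0.0736  0.05  ]
(412, 333) [ 0.6448 -0.3186  0.05  ]
(223, 333) [ 0.4603 -0.3383  0.05  ]
```

View pics/w16z.png

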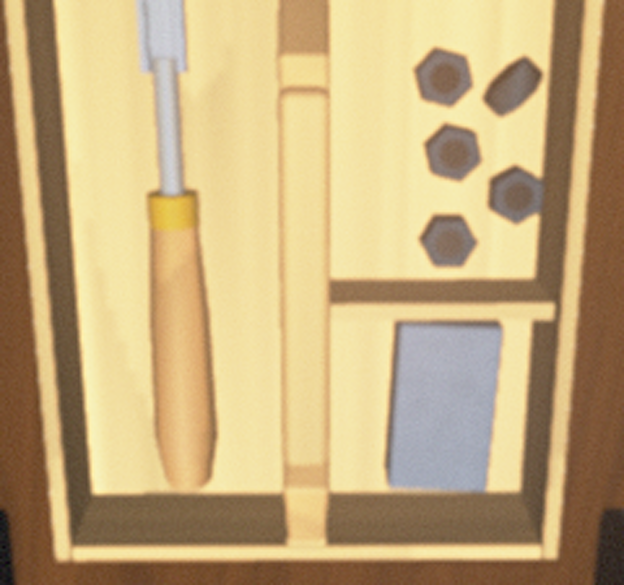

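Emit:
move_arm(plan="0 0 15 0 0 0 0;1 -1 20 0 0 0 0;0 0 20 0 0 0 0;0 0 20 0 0 0 0;0 0 20 0 0 0 0;0 0 18 0 0 0 0;0 0 12 0 0 0 0;0 0 7 0 0 0 0;0 0 4 0 0 0 0;0 0 0 0 0 0 0")

```text
t: 27.65
ee_pos: [0.5398, -0.2081, 0.0835]
orientation: [-3.141, -0.0, 1.677]
force: [-0.2, -0.7, -0.8]
finger_gap: 0.0852
```

Emit:
move_arm(plan="0 0 0 0 0 0 1;0 0 0 0 0 0 1;0 0 0 0 0 0 1;0 0 0 0 0 0 1;0 0 0 0 0 0 1;0 0 0 0 0 0 1;0 0 0 0 0 0 1;0 0 0 0 0 0 1;0 0 0 0 0 0 1;0 0 0 0 0 0 1", force=90)

```text
t: 28.65
ee_pos: [0.5404, -0.2082, 0.0844]
orientation: [3.14, 0.0, 1.677]
force: [0.8, 1.7, 4.3]
finger_gap: 0.011
```

```bash
python3 - <<'E'
from pourpath import *
o=robot.get_obs();p0,R0=cur()
s=robot.snapshot("wrist");cv2.imwrite("pics/w17.png",s["frame"][:,:,::-1])
print(o["t"],o["ee_pos"],o["orientation"],o["finger_gap"],o["force"])
E
```

```text
28.65 [ 0.54036756 -0.20817486  0.0843592 ] [3.14044443e+00 1.30884166e-04 1.67691028e+00] 0.01100596843851392 [0.75151556 1.68911402 4.27194544]
```

View pics/w17.png

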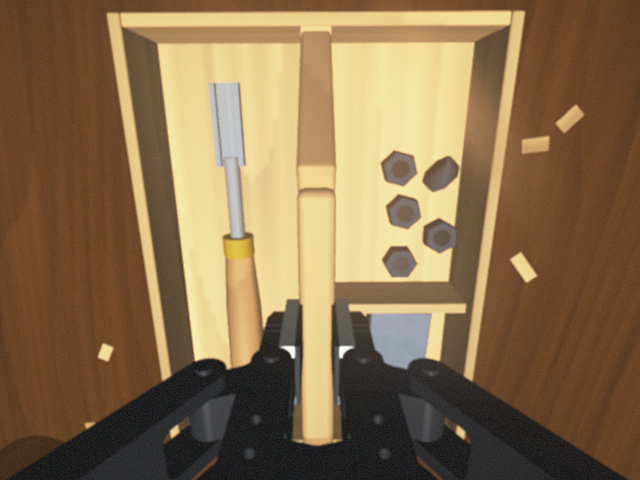

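The rail is gripped: in view between the pads, with the gap reading 11 mm. I'll lift slowly by 15 mm first and check level and load.

Emit:
move_arm(plan="0 0 -1 0 0 0 1;0 0 -2 0 0 0 1;0 0 -2 0 0 0 1;0 0 -2 0 0 0 1;0 0 -3 0 0 0 1;0 0 -3 0 0 0 1;0 0 -2 0 0 0 1;0 0 0 0 0 0 1;0 0 0 0 0 0 1;0 0 0 0 0 0 1", force=100)

```text
t: 29.7
ee_pos: [0.5397, -0.2081, 0.0985]
orientation: [-3.141, -0.0, 1.677]
force: [-0.1, -0.0, -6.3]
finger_gap: 0.0107
```

```bash
python3 - <<'E'
from pourpath import *
o=robot.get_obs();p0,R0=cur()
s=robot.snapshot("wrist");cv2.imwrite("pics/w18.png",s["frame"][:,:,::-1])
print(o["t"],o["ee_pos"],o["orientation"],o["finger_gap"],o["force"],o["torque"])
d=robot.snapshot("side");cv2.imwrite("pics/s18.png",cv2.resize(d["frame"][200:400,220:460,::-1],None,fx=3,fy=3,interpolation=cv2.INTER_CUBIC))
E
```

```text
29.7 [ 0.53967053 -0.20805281  0.09854526] [-3.14119009e+00 -4.43981488e-04  1.67681844e+00] 0.010653717036105362 [-0.08882214 -0.03176804 -6.27570991] [0.05163065 0.0858601  0.02742391]
```

View pics/w18.png

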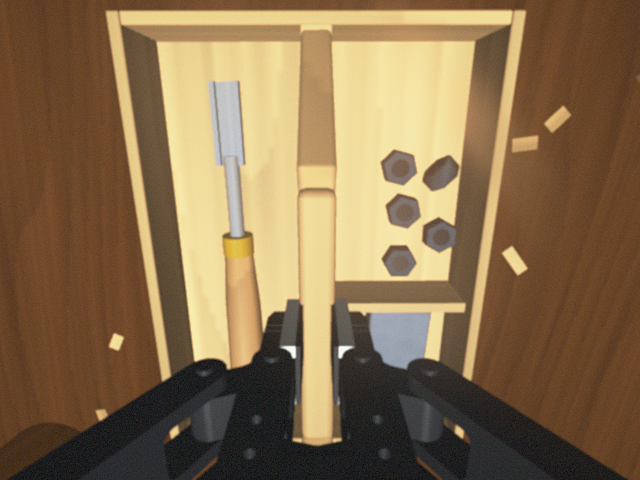

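View pics/s18.png

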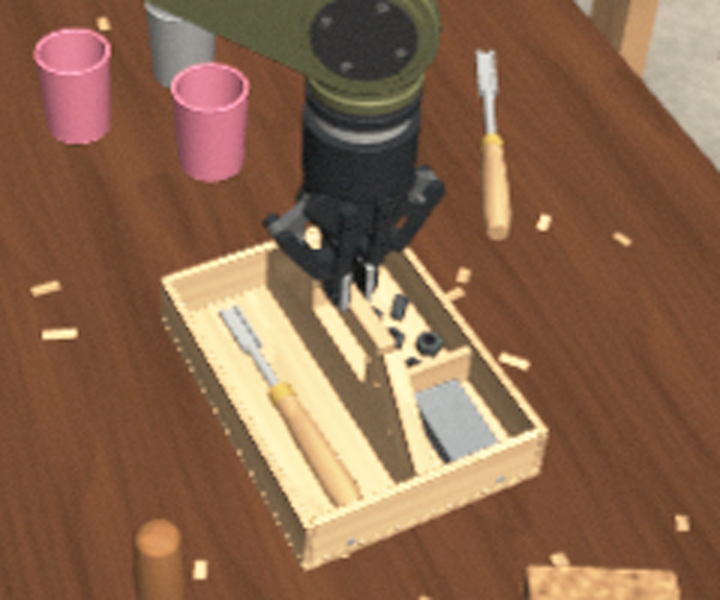

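The tote hangs free at 6.3 N, and its outline has not shifted in the wrist view, so it is level. I'll lift the rest to 100 mm and hold.

Emit:
move_arm(plan="0 0 -3 0 0 0 1;0 0 -7 0 0 0 1;0 0 -11 0 0 0 1;0 0 -13 0 0 0 1;0 0 -14 0 0 0 1;0 0 -13 0 0 0 1;0 0 -11 0 0 0 1;0 0 -8 0 0 0 1;0 0 -4 0 0 0 1;0 0 -2 0 0 0 1")

```text
t: 30.8
ee_pos: [0.5398, -0.2081, 0.185]
orientation: [3.142, -0.0, 1.677]
force: [0.5, 0.4, -7.2]
finger_gap: 0.0102
```

Emit:
move_arm(plan="0 0 0 0 0 0 1;0 0 0 0 0 0 1;0 0 0 0 0 0 1;0 0 0 0 0 0 1;0 0 0 0 0 0 1;0 0 0 0 0 0 1;0 0 0 0 0 0 1;0 0 0 0 0 0 1;0 0 0 0 0 0 1;0 0 0 0 0 0 1")

```text
t: 31.8
ee_pos: [0.5398, -0.2081, 0.1847]
orientation: [-3.141, -0.0, 1.677]
force: [-0.6, 0.3, -6.4]
finger_gap: 0.0107
```

```bash
python3 - <<'E'
from pourpath import *
o=robot.get_obs()
s=robot.snapshot("wrist");cv2.imwrite("pics/w19.png",s["frame"][:,:,::-1])
print(o["t"],o["ee_pos"],o["orientation"],o["finger_gap"],o["force"],o["torque"],abs(o["qvel"]).max())
d=robot.snapshot("side");cv2.imwrite("pics/s19.png",d["frame"][:,:,::-1])
E
```

```text
31.8 [ 0.53978984 -0.20814948  0.18467296] [-3.14143721e+00 -2.73983186e-04  1.67681623e+00] 0.010687541890079269 [-0.55459159  0.34942201 -6.40031221] [ 0.04237318  0.02119936 -0.0518132 ] 0.004578244897553152
```

View pics/w19.png

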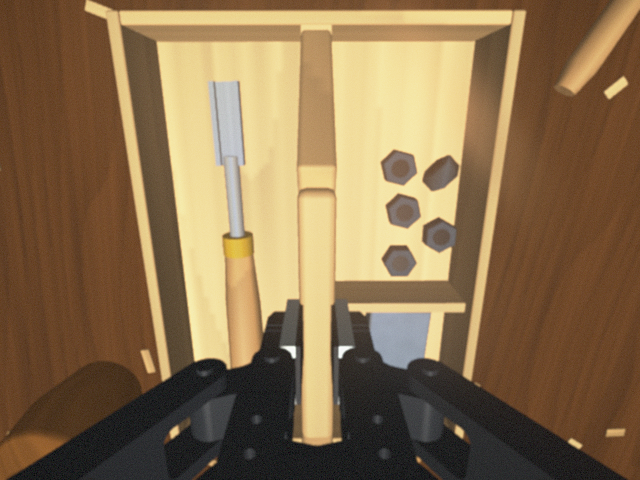

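View pics/s19.png

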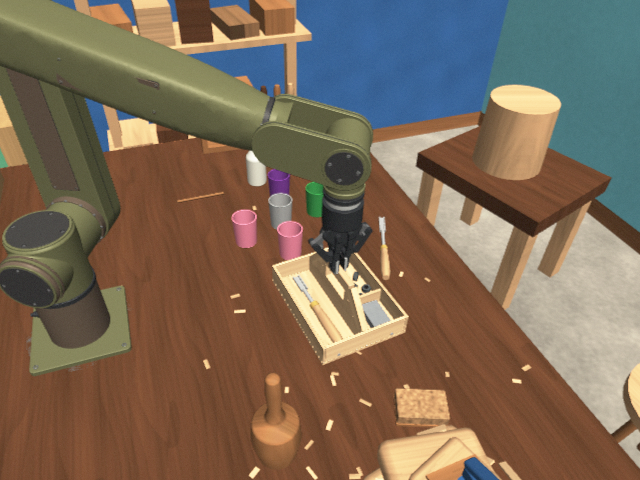

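The tote hangs level about 10 cm up and is still. All five nuts, the stone and the gouge are in their bays. The steel tumbler stands upright at side (280,211), and the other things are where they were. Handing in.

```bash
python3 -c "
from plant import robot
print(robot.job_done())"
```

```text
the job is handed in; nothing more can be done
None
```

I poured all five nuts into the tote's empty bay and stood the tumbler back upright within about 2 mm of where it was. I then lifted the tote by its handle and handed the job in while holding it still, at 31.8 s.

**Last checks**
- **Lift:** the tote is 100 mm up (TCP from 0.0844 to 0.1847 m). The arm was still, and the wrist carried 6.4 N, close to the 7 N expected for the loaded tote.
- **Level:** the tote's outline in the wrist view did not shift during the lift. I judged level from that and did not measure it separately.
- **Contents:** all five nuts, the stone and the gouge were in their bays in the last wrist view.
- **Other things:** none of the other things in view looked moved in the last side view. I measured that only for the green cup.

**What went wrong or disagreed**
- **Contact with the green cup:** my first approach, with the hand nearly horizontal, pressed on something. I judged it to be the rim of the green cup, from the gripper's wide knuckle. The wrist read 41.6 N, just over the 40 N allowed on one object. I backed off at once and the green cup had not moved, but I can't rule out that this counts as a failure. The second approach, pitched 45°, went in freely.
- **Light contact while pouring:** there was a contact of 6–8 N at the lowest point of the pour. The tote did not shift in the top view afterwards.
- **Grip gap:** the gap read 11 mm on the 14 mm rail. I put this down to the reading, because the tumbler also read about 1.5 mm low and the grip held.

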